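# Unlock the medicine box with its key

## Task

Unlock the grey steel medicine box: take its key out of the wooden key block, feel it into the lock until its collar is home, turn it gently clockwise to its stop so that the lid springs ajar, turn it back home and draw it out. Then put the key back in its slot in the block, upright and fully down, and leave the lid ajar. Never force the key, and leave the timer, the garlic and the tin where they stand.

Things in the scene. Friction and masses are not known exactly. Their poses are not given: they have to be found in the camera images.
- box_key: The key, 72 mm long, 35 g, standing blade down in the wooden block. Origin at the blade's tip, z up along the blade. From the tip up: a flat double bit 18 mm wide (along y), 3.5 mm thick (along x), 10 mm high; a shank 6.5 mm thick; a collar 16 mm across, underside 24 mm above the tip; the head. Alike on both sides: a half turn about z makes no difference.
- key_head (a point): Centre of the key's black plastic head, 57 mm above the tip, axes as the key. The head is 9 mm thick (x), 30 mm wide (y) and reaches from 42 to 72 mm above the tip.
- medicine_box: Grey steel box, 180 x 180 mm, 75 mm high, fixed where it stands. Origin under its centre, z up, front towards its own -x, y to its left. A fixed deck, 64 mm deep, runs along the front of its top and carries the lock; the rest of the top is the lid, hinged at the back.
- lock_seat (a point): Nominal place of the keyhole, at the top of the steel face plate (40 x 46 mm, 4 mm thick, top 79 mm above the worktop), 58 mm in front of the box's centre; axes as the box. The lock was fitted by hand: the real keyhole lies up to 4 mm from here along x and up to 3 mm along y (not turned) and must be felt for. It is a slot 20.5 mm long (y), 5.5 mm wide (x), 9 mm wide in the middle.
- plug (a joint): The lock's plug, which the key turns: 0 home (slot along the box's y), grows clockwise seen from above, hard stop at 1.2 rad; a light spring (up to 0.08 N m) returns it. Fully in, the key's collar rests on the face plate, tip 24 mm below its top. Play of the bit is 1 mm to each side, so the key turns up to 0.15 rad further. Once turned, the bit is caught under the plate; it comes out only at home.
- lid (a joint): The box's lid: 0 shut, grows as it opens. The bolt lets go when the plug is between 0.25 and 1.0 rad and the lid then springs up to about 0.13 rad, 14 mm at its front edge, which is about 34 mm behind the keyhole.
- key_block: Wooden block 60 (x) x 70 (y) x 34 mm, fixed where it stands. Origin under its centre, z up. The key's slot is at its centre.
- block_slot (a point): Centre of the mouth of the slot in the block's top, 34 mm above the worktop; axes as the block. The slot is 10 mm wide (x), 23 mm long (y), 30 mm deep. Fully down, the key's collar rests on the block's top, tip 24 mm below it.
- egg_timer: Kitchen timer, 63 mm wide and 67 mm high, red top, standing behind the work. Leave alone.
- garlic_1: Garlic bulb, 50 mm. Leave alone.
- tin_2: Flat tin, 86 mm across and 40 mm high. Leave alone.
Mind the look-alikes: they are no part of the job. Leave any purple look-alike of the box_key alone.

How it is judged:
By the outcome, as a careful person would: the job done as asked, in the order asked, and still so for the second after the job is handed in, with the robot touching nothing.
It also fails if it takes over 72 s, if anything falls off the work surface, if the arm or the gripper's body presses on something with over 40 N, if the wrist force passes 120 N, or if a joint passes its speed limit or range.

## Robot

A 6-joint arm with a two-finger parallel gripper is mounted at the origin on a cart in front of the work surface, level with it; the furniture and walls round the work are solid. World frame = base frame: x ahead of the robot, y to its left, z up, the work surface at z = 0. Lengths are in m, angles in degrees, forces in N, time in s.
With the tool pointing down it reaches from about 0.35 to 0.875 m from the base axis. Payload 4.2 kg.
Tool frame: the origin (TCP) lies midway between the tips of the shut fingers; the grasp point (between the pads) lies 19 mm behind it (arm.grip_point_offset is the distance from the TCP to the grasp point, in m); y points along the fingers, x is the direction in which the jaws open and shut, and the axes are right-handed (so a half turn about y gives the same grasp; the last joint's range is limited). The gripper opens to 87 mm and grips with 3 to 60 N. Pads are 19 mm wide; open, the fingers measure 117 mm over their backs; the gripper's body (75 mm by 190 mm) begins 51 mm behind the grasp point.
Start: joints at [80.077, 22.042, 0.453, 0, -68.411, -14.817], TCP at [0.262, 0.568, 0.223] pointing down, gripper open.
Joint ranges: [-179.83, 179.83], [-69.29, 118.12], [-61.27, 80.66], [-181.25, 117.63], [-171.15, -9.14], [-177.46, 177.46]. Speed limits (degrees/s): [159.86, 159.86, 180, 180, 180, 180].

## Interface

Orientations are given as a 3x3 rotation matrix whose columns are the frame's x, y, z axes.
In Python, from bench import arm gives the robot as it stands. The module is installed in compiled form; this text tells all that it offers.
- The arm moves only by the tool apply_moves, never from a script. Its argument "deltas" is a list that holds one entry, the list of rows, each a list of 6 numbers: the shift along the tool's x, y, z in mm, then the turn, a rotation vector about the tool's x, y, z in degrees. In form: [[[x, y, z, ax, ay, az], ...]]. A call has exactly 10 rows; each row shifts and turns the commanded pose from where the row before left it, along the tool's axes as they then stand; what a row does not reach is not made up. A row lasts 1/12 s, in which the tool goes at most 41.7 mm and 7.16 degrees, less where a joint would pass 70% of its speed; a pose out of reach is approached as far as the arm can. A call with a gripper value outside its range is refused whole. "grip" is the opening, from 0 (shut) to 1 (fully open), set as the call begins (left out, the last holds). The fingers move at their own pace and stop on an object; "grip_force" is the grip in N (left out, the last holds). Time passes only in rows, so rows that do not move let the fingers close, or fill a call up. It gives the time, the measured TCP pose, the force and the opening at its end, in the units of the state.
- arm.observe(): the state, without advancing time (a new reading comes with each control period).
- arm.read_camera(name): name is "scene" or "top" or "wrist"; returns the picture (400x640x3 uint8, red, green, blue); there is no depth.
- arm.calibration(name): a dict with "fovy" (degrees; the focal length in pixels is half the picture's height over the tangent of half this angle, whatever the lens; pixels are square), "cx", "cy" (the principal point, pixels), "pose" (4x4, takes a point from camera to world coordinates). Camera axes: x right, y up, looking along -z (the intrinsics and any distortion apply to the point x, -y, -z); pixel columns grow to the right and rows downward; lengths in m; the calibration is good to about 2 mm. A picture is of the moment at which its call begins: read the wrist's pose just before it. calibration takes no time and is no camera call; for the wrist camera it gives the pose at the moment of the call.
- arm.hand_in(): hands the job in, once; it reports no verdict.
The state is a dict: "clock": time; "qpos": joint angles; "joint_vel": joint speeds; "joint_efforts": joint torques, N m; "tcp_pos": TCP position; "tool_rot": TCP orientation; "force": force on the tool from outside, world axes, zero at the start; "torque": the same for the moment, N m; "width": opening from 0.0 (shut) to 1.0 (fully open).
Only numpy, scipy, OpenCV 4.12 (cv2) and the standard library are available. Lean on these libraries where they do the work, as an engineer would, in place of code of your own. Each camera call takes 0.05 s, during which the arm holds its last target.

## Working session

There is one attempt and no reset: what is moved stays moved. The work goes in short steps, Python scripts to look and compute and a tool call to move; the robot and the scene stay as the last step left them, time stands still between calls to the robot, and variables do not carry over. Pictures are saved under pics/ and viewed, and the job is handed in when it is done.

Besides the shell and the picture viewer there is one more tool, called after "Call:" by a JSON object that holds its "name" and its "arguments". apply_moves: Moves the arm, as the interface text tells. Its arguments: {"type":"object","properties":{"deltas":{"type":"array"},"grip":{"type":"number"},"grip_force":{"type":"number"}},"required":["deltas"]}

```bash
ls; mkdir -p pics
python3 - <<'E'
from bench import arm
import cv2, numpy as np
np.set_printoptions(precision=4,suppress=True)
s=arm.observe();print(s)
for n in ["scene","top","wrist"]:
    c=arm.calibration(n);print(n,c)
    im=arm.read_camera(n);cv2.imwrite(f"pics/{n}0.png",im[:,:,::-1])
print(arm.observe()['clock'],arm.grip_point_offset)
E
```

```text
pics
{'clock': 0.0, 'qpos': array([ 80.0751,  22.0899,   0.381 ,  -0.0306, -68.4126, -14.8151]), 'joint_vel': array([ 0.0592, -0.0233,  0.0779,  0.0309, -0.0676, -0.0153]), 'joint_efforts': array([ -0.0002, -39.0668,  18.7407,   4.2198,   0.0109,  -0.0002]), 'tcp_pos': array([0.2613, 0.5671, 0.2215]), 'tool_rot': array([[-0.4187, -0.0009,  0.9081],
       [-0.9081, -0.002 , -0.4187],
       [ 0.0022, -1.    ,  0.0001]]), 'force': array([ 0.5422,  0.1501, -0.4971]), 'torque': array([-0.0037, -0.031 , -0.039 ]), 'width': 1.0025403443517624}
scene {'fovy': 47.42729694092943, 'cx': 322.9254793343811, 'cy': 200.15226491879835, 'pose': array([[ 0.9118,  0.2271, -0.3421,  0.2407],
       [-0.4106,  0.5201, -0.7489, -0.3552],
       [ 0.0078,  0.8233,  0.5675,  0.5561],
       [ 0.    ,  0.    ,  0.    ,  1.    ]])}
top {'fovy': 44.90040301879935, 'cx': 313.80035313650535, 'cy': 198.69601676600405, 'pose': array([[ 0.0284,  0.9968, -0.0751,  0.4369],
       [-0.9995,  0.0291,  0.0094,  0.2891],
       [ 0.0115,  0.0748,  0.9971,  1.1856],
       [ 0.    ,  0.    ,  0.    ,  1.    ]])}
wrist {'fovy': 61.46358166868542, 'cx': 323.9913213691646, 'cy': 200.61988627638615, 'pose': array([[-0.419 ,  0.8688,  0.2639,  0.333 ],
       [-0.908 , -0.4015, -0.1199,  0.5343],
       [ 0.0018, -0.2898,  0.9571,  0.3843],
       [ 0.    ,  0.    ,  0.    ,  1.    ]])}
0.15 0.0187
```

View pics/scene0.png

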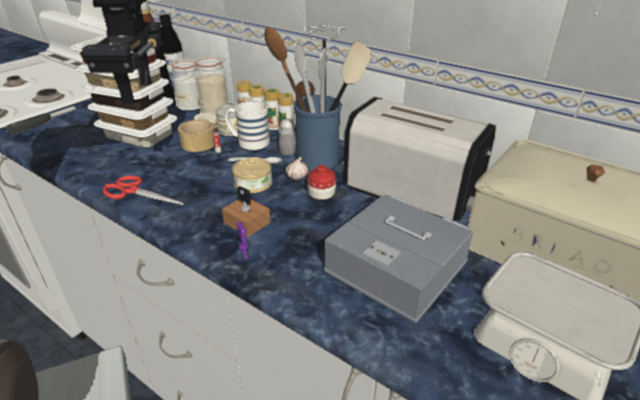

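View pics/top0.png

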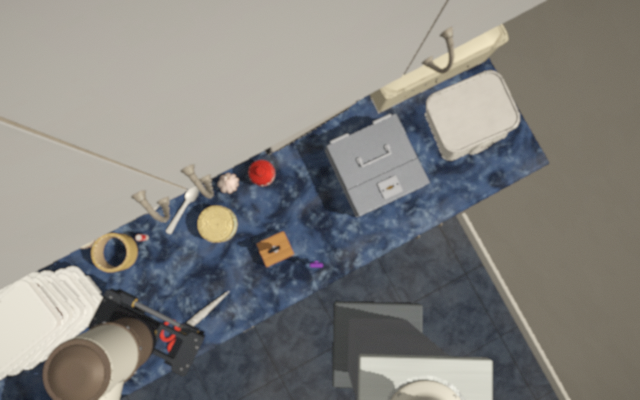

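View pics/wrist0.png

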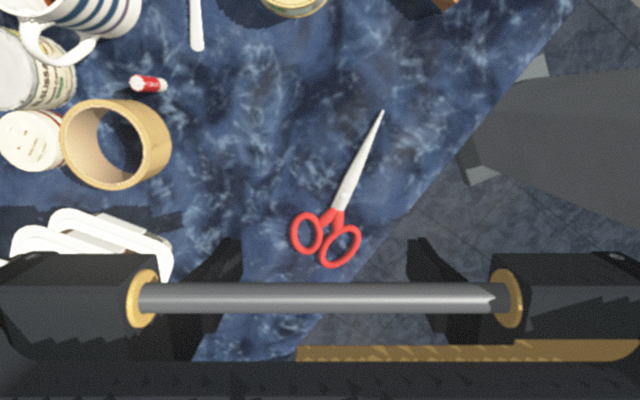

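Candidates for the key: the black-headed key standing in the block (scene 244,197; top 273,249) and the purple look-alike lying on the table (scene 243,240; top 316,265). By the description I choose the black one. Close crops to check this.

```bash
cat > h.py <<'E'
import numpy as np, cv2
from bench import arm
np.set_printoptions(precision=4,suppress=True)
def ray(cal,u,v):
    f=200/np.tan(np.radians(cal['fovy'])/2)
    d=np.array([(u-cal['cx'])/f,-(v-cal['cy'])/f,-1.]);P=np.asarray(cal['pose'])
    return P[:3,3],P[:3,:3]@d
def onz(cal,u,v,z):
    o,d=ray(cal,u,v);return o+d*(z-o[2])/d[2]
def tri(c1,p1,c2,p2):
    o1,d1=ray(c1,*p1);o2,d2=ray(c2,*p2);d1=d1/np.linalg.norm(d1);d2=d2/np.linalg.norm(d2)
    t=np.linalg.lstsq(np.c_[d1,-d2],o2-o1,rcond=None)[0]
    a=o1+t[0]*d1;b=o2+t[1]*d2;return (a+b)/2,np.linalg.norm(a-b)
def proj(cal,p):
    P=np.asarray(cal['pose']);q=P[:3,:3].T@(np.asarray(p)-P[:3,3]);f=200/np.tan(np.radians(cal['fovy'])/2)
    return np.array([cal['cx']+f*q[0]/-q[2],cal['cy']-f*q[1]/-q[2]])
E
python3 - <<'E'
from h import *
t=cv2.imread('pics/top0.png');s=cv2.imread('pics/scene0.png')
a=cv2.resize(t[215:285,240:340],None,fx=8,fy=8,interpolation=cv2.INTER_CUBIC)
b=cv2.resize(t[100:220,320:440],None,fx=5,fy=5,interpolation=cv2.INTER_CUBIC)
c=cv2.resize(s[175:270,205:300],None,fx=6,fy=6,interpolation=cv2.INTER_CUBIC)
for n,i in zip('abc',(a,b,c)):cv2.imwrite(f'pics/c_{n}.png',i)
E
```

```text
(no output)
```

View pics/c_a.png

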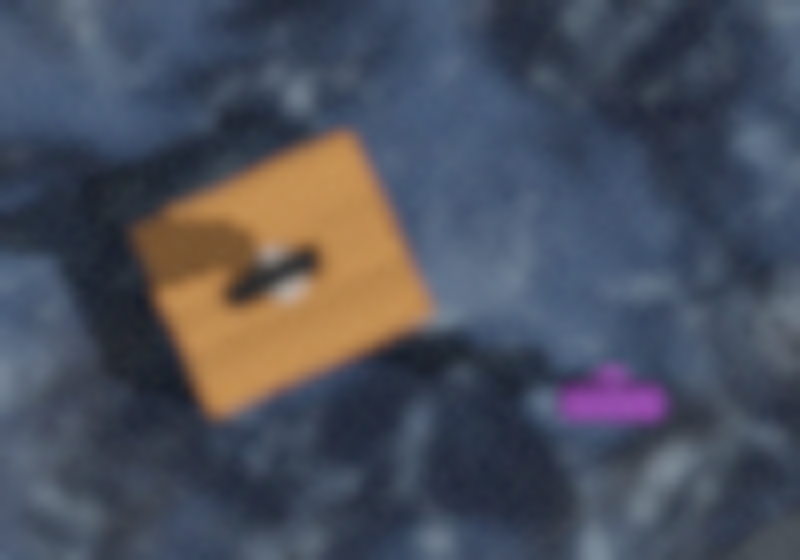

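View pics/c_b.png

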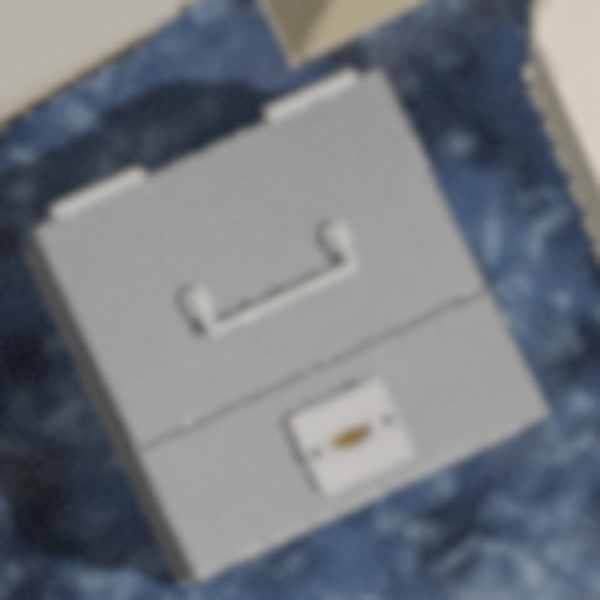

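View pics/c_c.png

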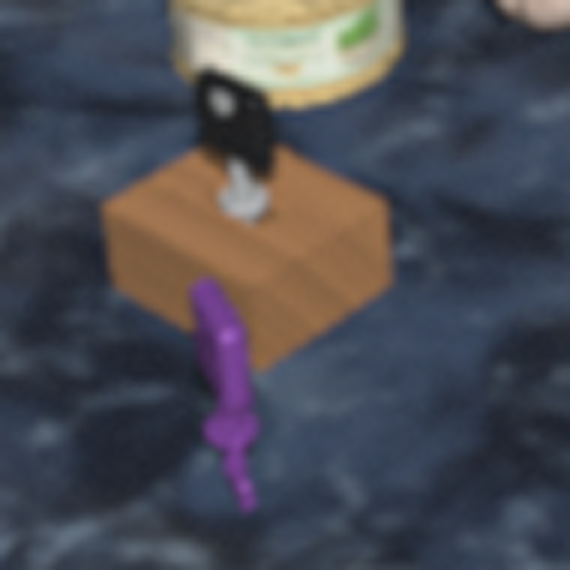

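Run:
```python
from h import *
c=arm.calibration('top');
def f(pts,s,off,z):
    return np.array([onz(c,p[0]/s-.0+off[0],p[1]/s+off[1],z) for p in pts])
B=f([(348,130),(432,310),(215,418),(135,228)],8,(240,215),.034)
print('block',B.mean(0)); 
for i in range(4): d=B[(i+1)%4]-B[i];print(np.linalg.norm(d),np.degrees(np.arctan2(d[1],d[0])))
M=f([(380,72),(548,412),(190,580),(35,232)],5,(320,100),.075)
print('box',M.mean(0)); 
for i in range(4): d=M[(i+1)%4]-M[i];print(np.linalg.norm(d),np.degrees(np.arctan2(d[1],d[0])))
P=f([(380,378),(413,458),(323,497),(290,412)],5,(320,100),.079);print('plate',P.mean(0))
for i in range(4): d=P[(i+1)%4]-P[i];print(np.linalg.norm(d),np.degrees(np.arctan2(d[1],d[0])))
print('slot',f([(350,438)],5,(320,100),.079))
K=f([(318,255),(232,296)],8,(240,215),.106);print('keytop',K,K.mean(0));d=K[1]-K[0];print(np.linalg.norm(d),np.degrees(np.arctan2(d[1],d[0])))
print('purple',f([(611,400)],8,(240,215),.02))
sc=arm.calibration('scene')
print(tri(c,(240+275/8,215+275/8),sc,(205+230/6,175+120/6)))
```

```text
block [0.4019 0.3659 0.034 ]
0.058702621761663215 -153.10318391347994
0.07124960154444128 117.97765456300533
0.0607439825487773 24.940559366422047
0.06916650620307192 -63.65155283798951
box [0.6042 0.133  0.075 ]
0.17671568827475814 -152.9568930683862
0.18364380644179526 116.69317758390983
0.17638096226450883 25.330775836388373
0.17837128269222913 -63.184345134211284
plate [0.5519 0.1035 0.079 ]
0.03984385020799124 -156.66248071937005
0.04540332338400537 115.0149831283734
0.041923663969391255 22.28285172366652
0.04461839991642398 -67.61742384817501
slot [[0.551  0.1042 0.079 ]]
keytop [[0.4089 0.3515 0.106 ]
 [0.3969 0.3749 0.106 ]] [0.4029 0.3632 0.106 ]
0.02629683369955907 117.06990151408324
purple [[0.366  0.2675 0.02  ]]
(array([0.4021, 0.3657, 0.0681]), np.float64(0.0004868413768975417))
```

```bash
cat >> h.py <<'E'
from scipy.spatial.transform import Rotation as Ro
def plan(tp,tyaw,n,frm=None,nr=1):
    """rows from measured pose to TCP tp, tool x yaw tyaw(deg), tool y down"""
    s=arm.observe();p=np.array(s['tcp_pos'] if frm is None else frm);R=np.array(s['tool_rot'])
    yx=np.radians(tyaw);x=np.array([np.cos(yx),np.sin(yx),0]);y=np.array([0,0,-1.]);Rt=np.c_[x,y,np.cross(x,y)]
    rv=Ro.from_matrix(R.T@Rt).as_rotvec(degrees=True)
    out=[]
    for k in range(n):
        Rk=R@Ro.from_rotvec(rv*k/n,degrees=True).as_matrix()
        d=Rk.T@(np.array(tp)-p)/n*1000
        out.append([round(float(v),nr) for v in d]+[round(float(v),2) for v in rv/n])
    for r in out: print(r)
def st():
    s=arm.observe();R=s['tool_rot']
    print('t',round(s['clock'],2),'tcp',s['tcp_pos']*1000,'yaw',np.degrees(np.arctan2(R[1,0],R[0,0])),'down',R[:,1],'F',s['force'],'T',s['torque'],'w',s['width']);return s
E
python3 -c "
from h import *
plan((.402-.0,.366,.19),-153.4,8)"
```

```text
[15.5, 4.0, 26.5, -0.0, 4.83, 0.01]
[13.2, 4.0, 27.7, -0.0, 4.83, 0.01]
[10.8, 4.0, 28.7, -0.0, 4.83, 0.01]
[8.4, 4.0, 29.5, -0.0, 4.83, 0.01]
[5.8, 4.0, 30.1, -0.0, 4.83, 0.01]
[3.3, 4.0, 30.5, -0.0, 4.83, 0.01]
[0.7, 4.0, 30.7, -0.0, 4.83, 0.01]
[-1.9, 4.0, 30.6, -0.0, 4.83, 0.01]
```

Call:
{"name": "apply_moves", "arguments": {"deltas": [[[15.5, 4, 26.5, 0, 4.83, 0], [13.2, 4, 27.7, 0, 4.83, 0], [10.8, 4, 28.7, 0, 4.83, 0], [8.4, 4, 29.5, 0, 4.83, 0], [5.8, 4, 30.1, 0, 4.83, 0], [3.3, 4, 30.5, 0, 4.83, 0], [0.7, 4, 30.7, 0, 4.83, 0], [-1.9, 4, 30.6, 0, 4.83, 0], [0, 0, 0, 0, 0, 0], [0, 0, 0, 0, 0, 0]]], "grip": 0.5}}

```text
clock: 0.98
tcp_pos: [0.4027, 0.3651, 0.1902]
tool_rot: [[-0.895, -0.001, 0.446], [-0.446, -0.001, -0.895], [0.001, -1.0, 0.0]]
force: [-0.2, 0.8, -0.3]
width: 0.507
```

Run:
```python
from h import *
s=st();c=arm.calibration('wrist');im=arm.read_camera('wrist');cv2.imwrite('pics/w1.png',im[:,:,::-1])
np.save('w1.npy',c['pose'])
for p in [(.402,.366,.034),(.402,.366,.082),(.366,.2675,0.02)]: print(proj(c,p))
```

```text
t 0.98 tcp [402.7192 365.0667 190.1643] yaw -153.51347126661437 down [-0.0006 -0.0008 -1.    ] F [-0.2263  0.7991 -0.2775] T [ 0.1045 -0.0411  0.0514] w 0.5066987490724458
[323.4581 184.675 ]
[323.4317 198.6317]
[403.1981 107.682 ]
```

View pics/w1.png

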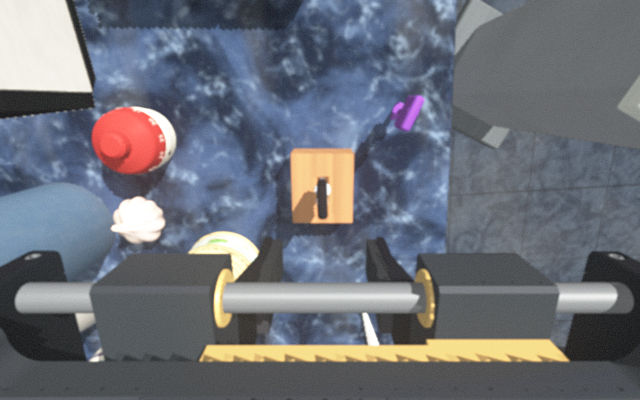

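The wrist view shows the block at about (323,186), with the black key head standing in it at (323,199). The purple look-alike is well away at (408,112). Next I refine the position.

Run:
```python
from h import *
c=arm.calibration('wrist');c['pose']=np.load('w1.npy')
im=cv2.imread('pics/w1.png');h=cv2.cvtColor(im,cv2.COLOR_BGR2HSV)
m=cv2.inRange(h,(5,90,60),(25,255,255));m[:140]=0;m[230:]=0;m[:,:280]=0;m[:,370:]=0
ct=max(cv2.findContours(m,0,2)[0],key=cv2.contourArea);r=cv2.minAreaRect(cv2.convexHull(ct));b=cv2.boxPoints(r);print(r)
W=np.array([onz(c,u,v,.034) for u,v in b]);print(W,W.mean(0))
for i in range(4): d=W[(i+1)%4]-W[i];print(np.linalg.norm(d),np.degrees(np.arctan2(d[1],d[0])))
cv2.imwrite('pics/w1c.png',cv2.resize(im[140:232,280:366],None,fx=6,fy=6,interpolation=cv2.INTER_CUBIC))
k=(im.max(2)<60);k[:165]=0;k[222:]=0;k[:,:315]=0;k[:,331:]=0
ys,xs=np.nonzero(k);print(xs.min(),xs.max(),ys.min(),ys.max(),xs.mean(),ys.mean())
```

```text
((322.5, 186.0), (74.0, 63.0), 90.0)
[[0.445  0.3485 0.034 ]
 [0.3916 0.322  0.034 ]
 [0.3566 0.388  0.034 ]
 [0.4136 0.4163 0.034 ]] [0.4017 0.3687 0.034 ]
0.059622322398981804 -153.54499977086542
0.07470245594580618 117.94319766991524
0.0636709516884701 26.440856173779697
0.07469130837696741 -65.16266868750229
320 320 216 216 320.0 216.0
```

View pics/w1c.png

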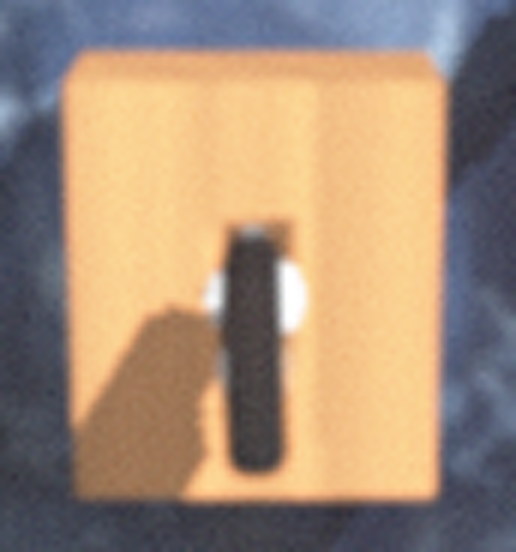

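Run:
```python
from h import *
c=arm.calibration('wrist');c['pose']=np.load('w1.npy')
g=lambda u,v,z:onz(c,u/6+280-.5+.083,v/6+140-.5+.083,z)
W=np.array([g(*p,.034) for p in [(72,78),(445,78),(439,497),(77,497)]]);print(W.mean(0))
for i in range(4): d=W[(i+1)%4]-W[i];print(np.linalg.norm(d),np.degrees(np.arctan2(d[1],d[0])))
print('collar',g(256,297,.037))
A=g(256,470,.082);B=g(256,238,.082);print('head',A,B,(A+B)/2,np.linalg.norm(A-B),np.degrees(np.arctan2(*(A-B)[:2][::-1])))
x=np.array([np.cos(np.radians(26.6)),np.sin(np.radians(26.6)),0]);y=np.array([-x[1],x[0],0])
for p in [W.mean(0),g(256,297,.037),(A+B)/2]: print((p-[.402,.366,0])@np.c_[x,y]*1000)
```

```text
[0.401  0.3699 0.034 ]
0.059015425591109914 -153.54564304455556
0.07065661289637329 117.1118384223824
0.06094327820113838 26.440975244705694
0.07064655943438682 -64.45164606489335
collar [0.4014 0.3698 0.037 ]
head [0.3953 0.3818 0.082 ] [0.4103 0.3515 0.082 ] [0.4028 0.3667 0.082 ] 0.03387003739255951 116.37772008649853
[0.826  3.9414]
[1.1823 3.6505]
[0.9935 0.2485]
```

Run:
```python
from h import *
plan((.4018,.3687,.050),-153.5,7)
```

```text
[-0.1, 20.1, -0.4, 0.0, 0.01, 0.0]
[-0.1, 20.1, -0.4, 0.0, 0.01, 0.0]
[-0.1, 20.1, -0.4, 0.0, 0.01, 0.0]
[-0.1, 20.1, -0.4, 0.0, 0.01, 0.0]
[-0.1, 20.1, -0.4, 0.0, 0.01, 0.0]
[-0.1, 20.1, -0.4, 0.0, 0.01, 0.0]
[-0.1, 20.1, -0.4, 0.0, 0.01, 0.0]
```

Call:
{"name": "apply_moves", "arguments": {"deltas": [[[-0.1, 20, -0.5, 0, 0, 0], [-0.1, 20, -0.5, 0, 0, 0], [-0.1, 20, -0.5, 0, 0, 0], [-0.1, 20, -0.4, 0, 0, 0], [-0.1, 20, -0.4, 0, 0, 0], [-0.1, 20, -0.4, 0, 0, 0], [-0.1, 20, -0.4, 0, 0, 0], [0, 0, 0, 0, 0, 0], [0, 0, 0, 0, 0, 0], [0, 0, 0, 0, 0, 0]]]}}

```text
clock: 1.87
tcp_pos: [0.4017, 0.371, 0.0516]
tool_rot: [[-0.893, 0.001, 0.45], [-0.45, 0.001, -0.893], [-0.002, -1.0, -0.001]]
force: [0.6, 0.3, 0.2]
width: 0.498
```

Run:
```python
from h import *
s=st();c=arm.calibration('wrist');im=arm.read_camera('wrist');cv2.imwrite('pics/w2.png',im[:,:,::-1])
sc=arm.read_camera('scene');cv2.imwrite('pics/s2.png',cv2.resize(sc[140:280,180:320,::-1],None,fx=4,fy=4,interpolation=cv2.INTER_CUBIC))
```

```text
t 1.87 tcp [401.673  370.9773  51.5819] yaw -153.27736020109757 down [ 0.0013  0.0014 -1.    ] F [0.62   0.3297 0.2062] T [ 0.0404  0.011  -0.0218] w 0.49823682814481884
```

View pics/w2.png

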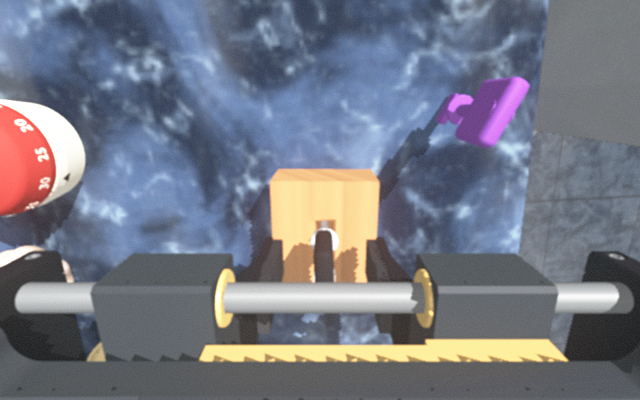

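View pics/s2.png

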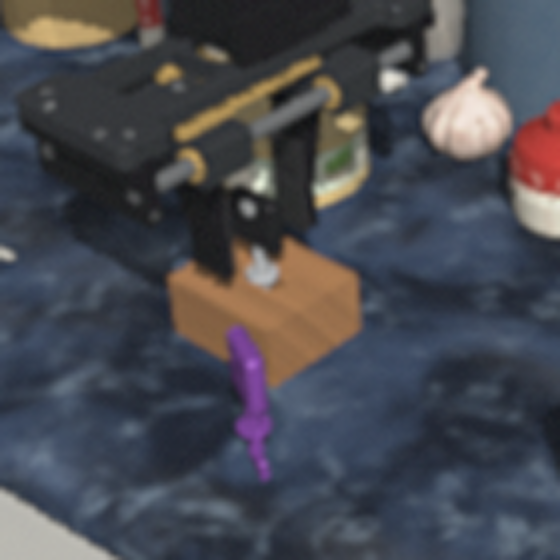

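Call:
{"name": "apply_moves", "arguments": {"deltas": [[[0, 0, 0, 0, 0, 0], [0, 0, 0, 0, 0, 0], [0, 0, 0, 0, 0, 0], [0, 0, 0, 0, 0, 0], [0, 0, 0, 0, 0, 0], [0, 0, 0, 0, 0, 0], [0, 0, 0, 0, 0, 0], [0, 0, 0, 0, 0, 0], [0, 0, 0, 0, 0, 0], [0, 0, 0, 0, 0, 0]]], "grip": 0, "grip_force": 30}}

```text
clock: 2.8
tcp_pos: [0.4014, 0.3695, 0.0505]
tool_rot: [[-0.894, -0.0, 0.448], [-0.448, -0.0, -0.894], [0.0, -1.0, 0.0]]
force: [-0.5, -0.9, 0.3]
width: 0.102
```

Run:
```python
from h import *
s=st();c=arm.calibration('wrist');im=arm.read_camera('wrist');cv2.imwrite('pics/w3.png',cv2.resize(im[150:330,200:440,::-1],None,fx=3,fy=3,interpolation=cv2.INTER_CUBIC))
st()
```

```text
t 2.8 tcp [401.3668 369.5112  50.4712] yaw -153.38114085756527 down [-0.0001 -0.0002 -1.    ] F [-0.5326 -0.8812  0.2543] T [0.0737 0.0604 0.0131] w 0.10174875894958064
t 2.85 tcp [401.3881 369.5347  50.4837] yaw -153.38025600894107 down [-0.0001 -0.0002 -1.    ] F [-0.4116  0.401   0.4325] T [ 0.0221  0.0173 -0.0505] w 0.09899266840398573
```

View pics/w3.png

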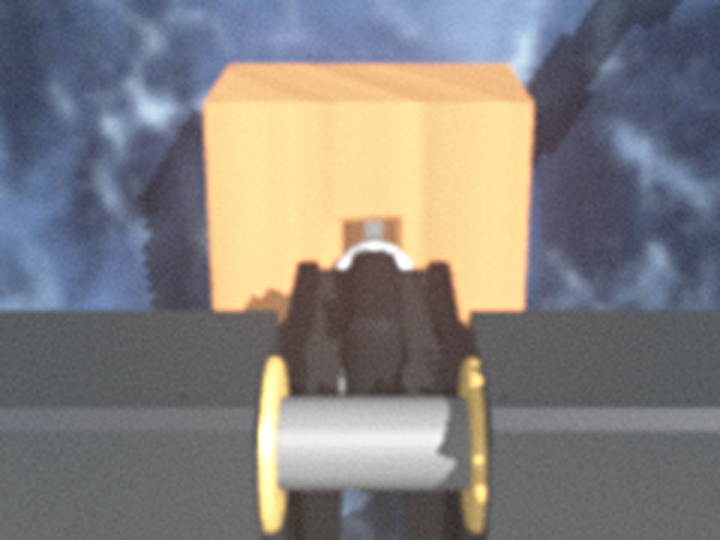

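Run:
```python
from h import *
plan((.5515,.1055,.050),-153.4,1)
```

```text
[-15.9, 0.5, 303.3, -0.01, 0.02, 0.01]
```

Call:
{"name": "apply_moves", "arguments": {"deltas": [[[0, -15, 0, 0, 0, 0], [0, -25, 0, 0, 0, 0], [0, -30, 0, 0, 0, 0], [-1, -30, 20, 0, 0, 0], [-2, -30, 35, 0, 0, 0], [-2, -20, 38, 0, 0, 0], [-2, 0, 38, 0, 0, 0], [-2, 0, 38, 0, 0, 0], [-2, 0, 38, 0, 0, 0], [-2, 0, 38, 0, 0, 0]]]}}

```text
clock: 3.68
tcp_pos: [0.5209, 0.1587, 0.1973]
tool_rot: [[-0.894, 0.0, 0.448], [-0.448, 0.0, -0.894], [-0.001, -1.0, -0.0]]
force: [0.2, 0.5, -0.6]
width: 0.102
```

Call:
{"name": "apply_moves", "arguments": {"deltas": [[[-2, 0, 30, 0, 0, 0], [-1, 0, 20, 0, 0, 0], [0, 0, 8, 0, 0, 0], [0, 0, 0, 0, 0, 0], [0, 0, 0, 0, 0, 0], [0, 0, 0, 0, 0, 0], [0, 0, 0, 0, 0, 0], [0, 0, 0, 0, 0, 0], [0, 0, 0, 0, 0, 0], [0, 0, 0, 0, 0, 0]]]}}

```text
clock: 4.52
tcp_pos: [0.549, 0.1104, 0.1971]
tool_rot: [[-0.894, 0.0, 0.449], [-0.449, 0.0, -0.894], [-0.0, -1.0, -0.0]]
force: [0.2, 0.2, -0.7]
width: 0.101
```

Run:
```python
from h import *
s=st();c=arm.calibration('wrist');im=arm.read_camera('wrist');cv2.imwrite('pics/w4.png',im[:,:,::-1]);np.save('w4.npy',c['pose'])
t=arm.read_camera('top');cv2.imwrite('pics/t4.png',t[:,:,::-1])
sc=arm.read_camera('scene');cv2.imwrite('pics/s4.png',cv2.resize(sc[100:330,280:520,::-1],None,fx=3,fy=3,interpolation=cv2.INTER_CUBIC))
```

```text
t 4.52 tcp [548.9968 110.4269 197.1161] yaw -153.3210890890288 down [ 0.0001  0.0001 -1.    ] F [ 0.2374  0.2352 -0.659 ] T [ 0.032  -0.0629 -0.0088] w 0.10089321517745661
```

View pics/w4.png

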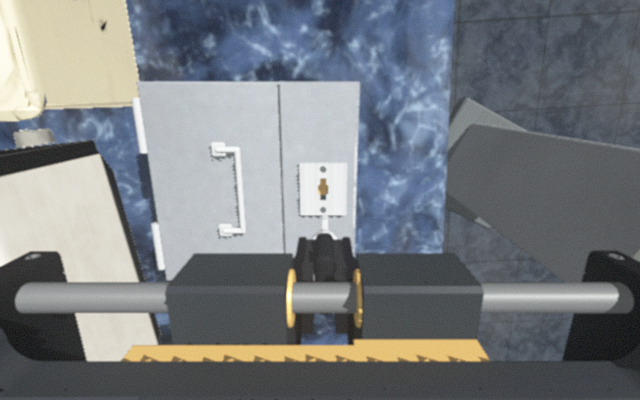

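View pics/s4.png

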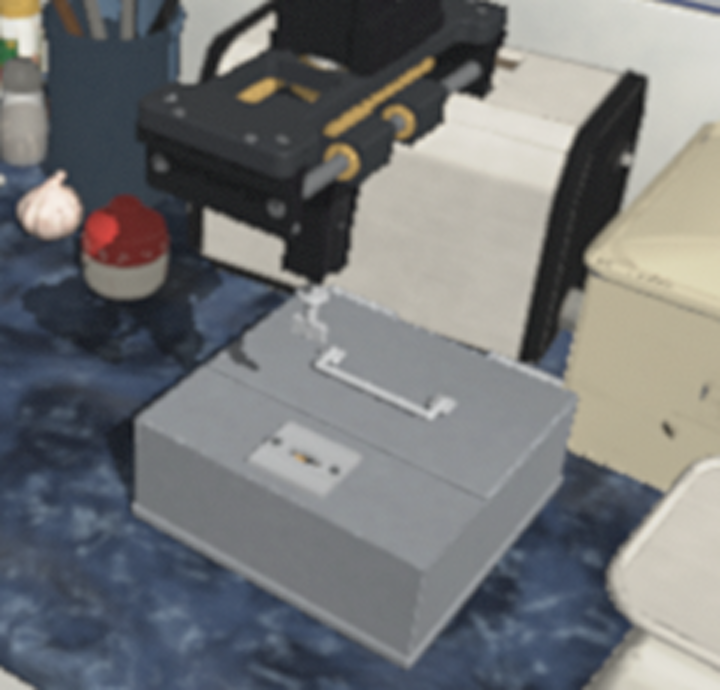

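Run:
```python
from h import *
im=cv2.imread('pics/w4.png');cv2.imwrite('pics/w4c.png',cv2.resize(im[150:250,275:375],None,fx=6,fy=6,interpolation=cv2.INTER_CUBIC))
```

```text
(no output)
```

View pics/w4c.png

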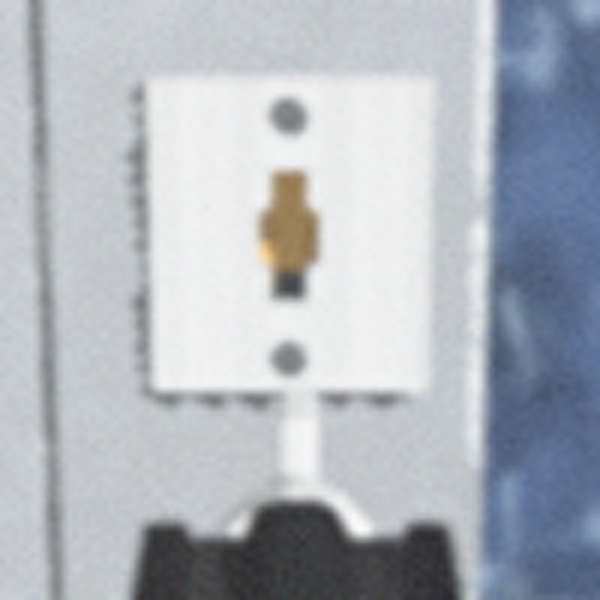

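Run:
```python
from h import *
c=arm.calibration('wrist');c['pose']=np.load('w4.npy')
g=lambda u,v,z:onz(c,u/6+275-.42,v/6+150-.42,z)
S=np.array([g(*p,.079) for p in [(272,170),(306,170),(304,298),(274,298)]]);print('slot',S.mean(0))
for i in range(4): d=S[(i+1)%4]-S[i];print(np.linalg.norm(d),np.degrees(np.arctan2(d[1],d[0])))
P=np.array([g(*p,.079) for p in [(147,74),(435,74),(428,390),(152,390)]]);print('plate',P.mean(0))
for i in range(4): d=P[(i+1)%4]-P[i];print(np.linalg.norm(d),np.degrees(np.arctan2(d[1],d[0])))
# deck: front edge and corner
F=[g(497,0,.075),g(478,550,.075)];L=[g(37,0,.075),g(56,590,.075)]
x=np.array([np.cos(np.radians(26.6)),np.sin(np.radians(26.6)),0]);y=np.array([-x[1],x[0],0])
tp=np.array([.549,.1104,0])
for n,p in dict(slot=S.mean(0),plate=P.mean(0),key=g(299,400,.157),collar=g(298,500,.182),F0=F[0],F1=F[1],L0=L[0],L1=L[1]).items(): print(n,(p-tp)@x*1000,(p-tp)@y*1000)
```

```text
slot [0.5516 0.1064 0.079 ]
0.004842969923972561 -153.34552534645485
0.019028995119291736 115.8595575582732
0.004355201948113621 26.654212345056646
0.01902845958721342 -62.6717265237826
plate [0.5513 0.1064 0.079 ]
0.04045163766560522 -153.34533500643008
0.046967321899276784 116.53847016173883
0.0406281713325308 26.654017506223624
0.04696755254255927 -63.67688468912417
slot 0.49900918252736987 -4.763704720784923
plate 0.2848702260772027 -4.6007425148968055
key -0.8369046189348113 -7.200740164518438
collar -0.7119884199725939 -6.014495648198647
F0 -28.807421458618457 -37.916817966241496
F1 -28.403023174584956 46.159377639212586
L0 36.02726719934317 -37.85479822453184
L1 36.39641521661114 52.9001250821912
```

Call:
{"name": "apply_moves", "arguments": {"deltas": [[[-1.4, 10, -4, 0, 0, 0], [0, 15, 0, 0, 0, 0], [0, 15, 0, 0, 0, 0], [0, 15, 0, 0, 0, 0], [0, 10, 0, 0, 0, 0], [0, 5, 0, 0, 0, 0], [0, 0, 0, 0, 0, 0], [0, 0, 0, 0, 0, 0], [0, 0, 0, 0, 0, 0], [0, 0, 0, 0, 0, 0]]]}}

```text
clock: 5.5
tcp_pos: [0.5492, 0.1143, 0.1279]
tool_rot: [[-0.894, 0.002, 0.448], [-0.448, 0.001, -0.894], [-0.002, -1.0, 0.0]]
force: [-0.3, -0.3, -0.7]
width: 0.102
```

Run:
```python
from h import *
s=st();c=arm.calibration('wrist');im=arm.read_camera('wrist');cv2.imwrite('pics/w5.png',im[:,:,::-1]);np.save('w5.npy',c['pose'])
sc=arm.read_camera('scene');cv2.imwrite('pics/s5r.png',sc[:,:,::-1]);cv2.imwrite('pics/s5.png',cv2.resize(sc[190:290,330:450,::-1],None,fx=5,fy=5,interpolation=cv2.INTER_CUBIC))
im=im[:,:,::-1];cv2.imwrite('pics/w5c.png',cv2.resize(im[170:270,275:375],None,fx=6,fy=6,interpolation=cv2.INTER_CUBIC))
```

```text
t 5.5 tcp [549.2438 114.289  127.9237] yaw -153.37476317662032 down [ 0.0018  0.0008 -1.    ] F [-0.3323 -0.2631 -0.665 ] T [ 0.0352 -0.0082  0.0478] w 0.10227794016667655
```

View pics/w5c.png

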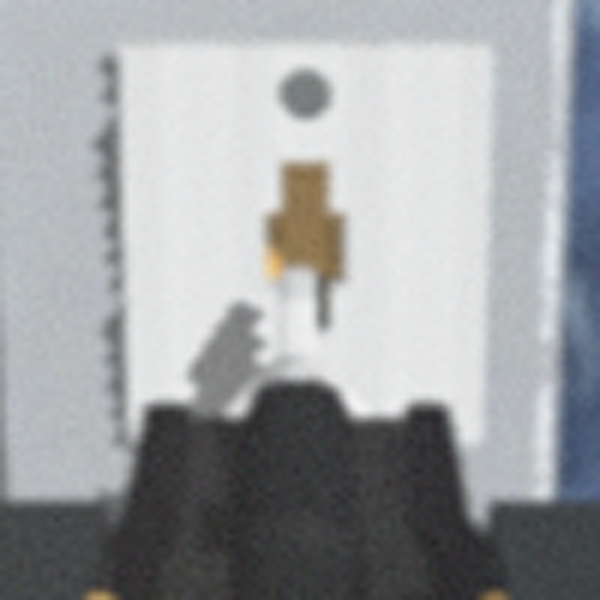

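View pics/s5.png

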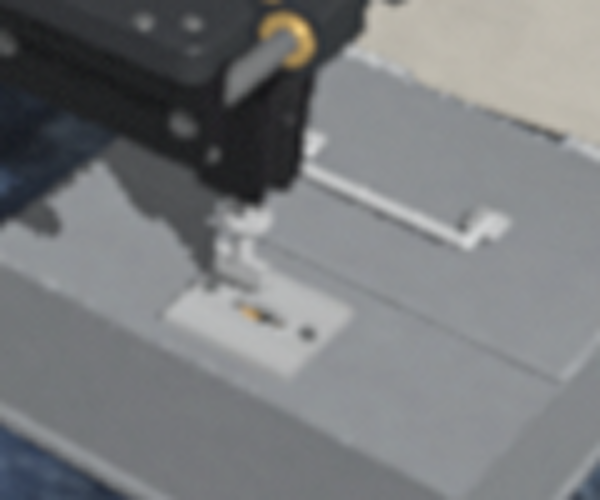

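Run:
```python
from h import *
c=arm.calibration('wrist');c['pose']=np.load('w5.npy')
g=lambda u,v,z:onz(c,u/6+275-.42,v/6+170-.42,z)
x=np.array([np.cos(np.radians(26.65)),np.sin(np.radians(26.65)),0]);y=np.array([-x[1],x[0],0])
tp=np.array([.5492,.1143,0])
for n,p in dict(slotend=g(305.5,161,.079),slotL=g(281,185,.079),slotR=g(330,185,.079),bit=g(297.5,266,.0874),pl0=g(123,43,.079),pl1=g(492,43,.079),colar=g(297,363,.1114)).items(): print(n,(p-tp)@x*1000,(p-tp)@y*1000)
print(arm.calibration('wrist')['pose'][:3,3]-arm.observe()['tcp_pos'])
```

```text
slotend -1.4596092989079987 -17.896320414763576
slotL 1.2225785729829957 -15.161050402075743
slotR -4.144159539584513 -15.159347864370211
bit -0.5906603221090208 -8.688972382445773
pl0 18.121058609466463 -31.07716115390034
pl1 -21.450855320496046 -31.059427004178417
colar -0.5720449219551262 -7.227971511462874
[ 0.0347 -0.0711  0.1627]
```

Call:
{"name": "apply_moves", "arguments": {"deltas": [[[0.9, 0, 3, 0, 0, 0], [0, 0, 3, 0, 0, 0], [0, 0, 2, 0, 0, 0], [0, 2, 0, 0, 0, 0], [0, 2, 0, 0, 0, 0], [0, 2, 0, 0, 0, 0], [0, 1, 0, 0, 0, 0], [0, 1, 0, 0, 0, 0], [0, 0, 0, 0, 0, 0], [0, 0, 0, 0, 0, 0]]]}}

```text
clock: 6.43
tcp_pos: [0.5514, 0.1065, 0.1189]
tool_rot: [[-0.894, -0.0, 0.448], [-0.448, -0.0, -0.894], [0.0, -1.0, 0.0]]
force: [0.1, -0.3, 0.0]
width: 0.102
```

Run:
```python
from h import *
s=st();c=arm.calibration('wrist');im=arm.read_camera('wrist');np.save('w6.npy',c['pose'])
im=im[:,:,::-1];cv2.imwrite('pics/w6.png',im);cv2.imwrite('pics/w6c.png',cv2.resize(im[170:270,275:375],None,fx=6,fy=6,interpolation=cv2.INTER_CUBIC));st()
```

```text
t 6.43 tcp [551.4068 106.5449 118.9431] yaw -153.37177899503328 down [-0.0001 -0.0001 -1.    ] F [ 0.125  -0.3498  0.0397] T [ 0.0368 -0.0394 -0.0297] w 0.10168348459070098
t 6.48 tcp [551.4618 106.5555 119.0255] yaw -153.37572213002127 down [ 0. -0. -1.] F [-0.6486 -0.1229 -0.4561] T [ 0.0946  0.0059 -0.0079] w 0.10102907243948131
```

View pics/w6c.png

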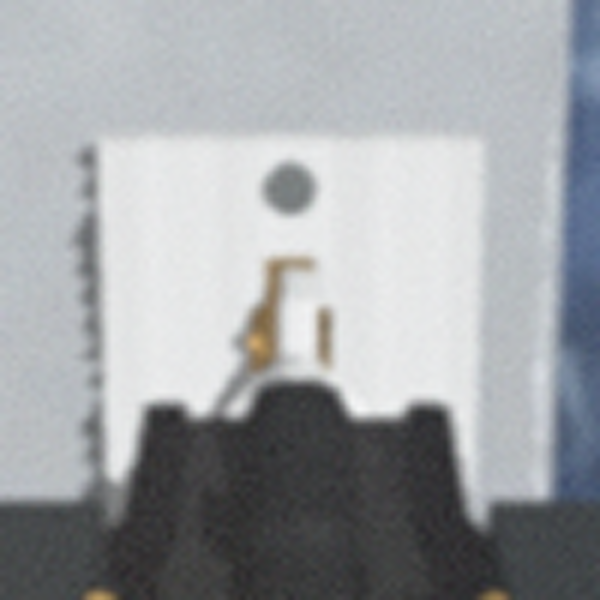

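Call:
{"name": "apply_moves", "arguments": {"deltas": [[[-0.6, 0, 0, 0, 0, 0], [0, 0, 0, 0, 0, 0], [0, 1, 0, 0, 0, 0], [0, 1, 0, 0, 0, 0], [0, 1, 0, 0, 0, 0], [0, 1, 0, 0, 0, 0], [0, 0, 0, 0, 0, 0], [0, 0, 0, 0, 0, 0], [0, 0, 0, 0, 0, 0], [0, 0, 0, 0, 0, 0]]]}}

```text
clock: 7.32
tcp_pos: [0.552, 0.1068, 0.1151]
tool_rot: [[-0.894, 0.0, 0.448], [-0.448, 0.0, -0.894], [-0.0, -1.0, 0.0]]
force: [0.4, 0.2, 0.5]
width: 0.1
```

Run:
```python
from h import *
s=st();c=arm.calibration('wrist');im=arm.read_camera('wrist');np.save('w7.npy',c['pose'])
im=im[:,:,::-1];cv2.imwrite('pics/w7.png',im);cv2.imwrite('pics/w7c.png',cv2.resize(im[170:270,275:375],None,fx=6,fy=6,interpolation=cv2.INTER_CUBIC));st()
```

```text
t 7.32 tcp [552.0252 106.7756 115.0707] yaw -153.37797776600792 down [ 0.0001  0.     -1.    ] F [0.3673 0.1896 0.4814] T [ 0.0787 -0.0223 -0.0057] w 0.09992323201220522
t 7.37 tcp [552.014  106.7628 115.0737] yaw -153.38077382241977 down [ 0.0001  0.0001 -1.    ] F [ 0.1766  0.0252 -0.0246] T [ 0.0561 -0.0434  0.0485] w 0.10502439793921887
```

View pics/w7c.png

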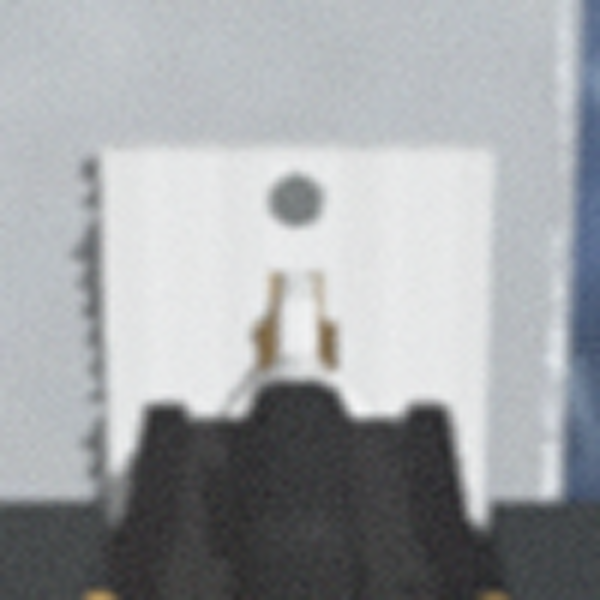

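Call:
{"name": "apply_moves", "arguments": {"deltas": [[[0, 1, -0.3, 0, 0, 0], [0, 2, 0, 0, 0, 0], [0, 2, 0, 0, 0, 0], [0, 2, 0, 0, 0, 0], [0, 2, 0, 0, 0, 0], [0, 2, 0, 0, 0, 0], [0, 2, 0, 0, 0, 0], [0, 2, 0, 0, 0, 0], [0, 0, 0, 0, 0, 0], [0, 0, 0, 0, 0, 0]]]}}

```text
clock: 8.2
tcp_pos: [0.5518, 0.107, 0.0999]
tool_rot: [[-0.894, -0.0, 0.448], [-0.448, -0.0, -0.894], [0.0, -1.0, 0.0]]
force: [-0.6, -0.5, -0.3]
width: 0.105
```

Run:
```python
from h import *
s=st();im=arm.read_camera('wrist')
im=im[:,:,::-1];cv2.imwrite('pics/w8.png',im);cv2.imwrite('pics/w8c.png',cv2.resize(im[170:270,275:375],None,fx=6,fy=6,interpolation=cv2.INTER_CUBIC));st()
```

```text
t 8.2 tcp [551.8044 106.9898  99.8894] yaw -153.38164016675103 down [-0.0002 -0.0001 -1.    ] F [-0.57   -0.4594 -0.2644] T [ 0.0446 -0.0617  0.0061] w 0.10496311446964827
t 8.25 tcp [551.8557 107.0353 100.004 ] yaw -153.37743627990807 down [-0.     -0.0001 -1.    ] F [ 0.0941  0.6532 -0.2564] T [ 0.1031 -0.0431  0.0045] w 0.10207244884784461
```

View pics/w8c.png

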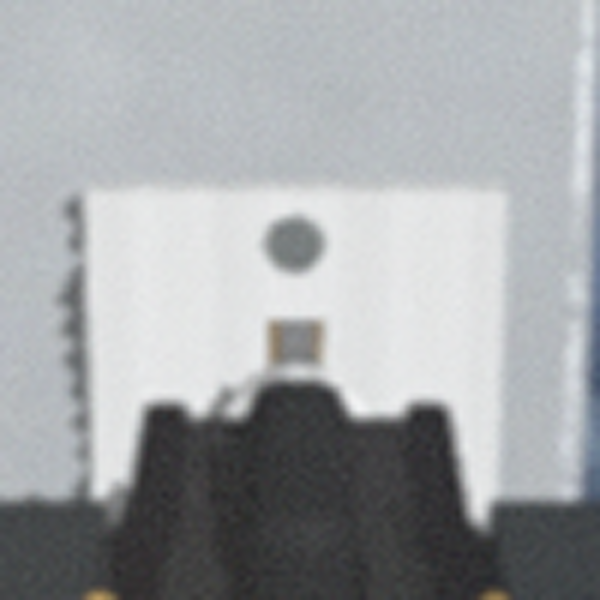

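Call:
{"name": "apply_moves", "arguments": {"deltas": [[[0, 1, 0, 0, 0, 0], [0, 1, 0, 0, 0, 0], [0, 1, 0, 0, 0, 0], [0, 0.7, 0, 0, 0, 0], [0, 0.5, 0, 0, 0, 0], [0, 0.5, 0, 0, 0, 0], [0, 0, 0, 0, 0, 0], [0, 0, 0, 0, 0, 0], [0, 0, 0, 0, 0, 0], [0, 0, 0, 0, 0, 0]]]}}

```text
clock: 9.08
tcp_pos: [0.5518, 0.107, 0.0954]
tool_rot: [[-0.894, 0.0, 0.448], [-0.448, -0.0, -0.894], [-0.0, -1.0, 0.0]]
force: [-0.8, -0.0, 1.9]
width: 0.102
```

Run:
```python
from h import *
s=st();im=arm.read_camera('wrist')
im=im[:,:,::-1];cv2.imwrite('pics/w9.png',im);cv2.imwrite('pics/w9c.png',cv2.resize(im[170:270,275:375],None,fx=6,fy=6,interpolation=cv2.INTER_CUBIC));st()
```

```text
t 9.08 tcp [551.8418 106.9892  95.448 ] yaw -153.38012014009885 down [ 0.0001 -0.     -1.    ] F [-0.8047 -0.0271  1.8822] T [ 0.0298  0.1155 -0.0222] w 0.10184168251707489
t 9.13 tcp [551.8347 106.9939  95.4361] yaw -153.37790460016896 down [ 0.0001 -0.     -1.    ] F [-0.9788  0.4021  0.8965] T [-0.0341  0.1459 -0.0359] w 0.09975006106973708
```

View pics/w9c.png

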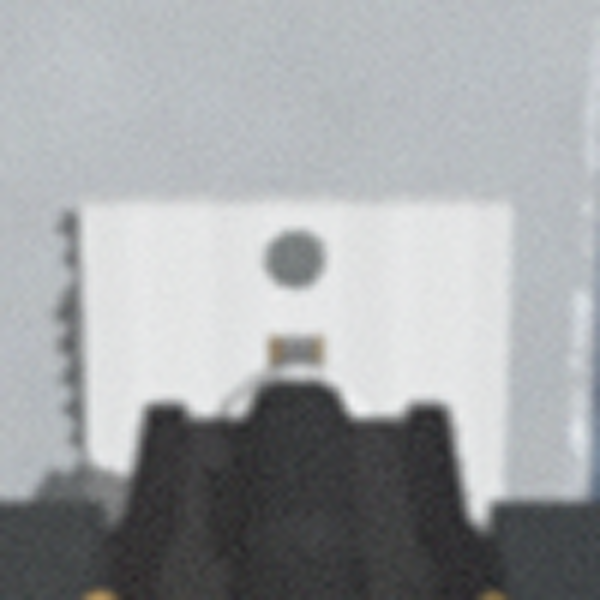

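Run:
```python
from h import *
c=arm.calibration('wrist');c['pose']=np.load('w5.npy')
g=lambda u,v,z:onz(c,u/6+275-.42,v/6+170-.42,z)
x=np.array([np.cos(np.radians(26.65)),np.sin(np.radians(26.65)),0]);y=np.array([-x[1],x[0],0])
tp=np.array([.5492,.1143,0])
for n,p in dict(tipL=g(165,403,.1279),tipR=g(430,403,.1279),fL=g(145,403,.1279),fR=g(452,403,.1279),bit=g(297.5,266,.0874),colU=g(297,362,.1114),colT=g(297,362,.1144),head=g(297,382,.1294)).items(): print(n,(p-tp)@x*1000,(p-tp)@y*1000)
```

```text
tipL 10.8952923951745 -10.107680112966916
tipR -12.1771600904451 -10.105256477374676
fL 12.637072045694966 -10.10786307744184
fR -14.092096822559308 -10.105055323690506
bit -0.5906603221090208 -8.688972382445773
colU -0.5721233645930934 -7.33024375268172
colT -0.5775124507745109 -8.531512452996909
head -0.603042444276546 -12.692431586125988
```

Call:
{"name": "apply_moves", "arguments": {"deltas": [[[0.04, 0, 0, 0, 4, 0], [0.04, 0, 0, 0, 4, 0], [0.04, 0, 0, 0, 4, 0], [0.04, 0, 0, 0, 4, 0], [0.04, 0, 0, 0, 4, 0], [0.04, 0, 0, 0, 4, 0], [0.04, 0, 0, 0, 4, 0], [0.04, 0, 0, 0, 4, 0], [0.04, 0, 0, 0, 4, 0], [0.04, 0, 0, 0, 4, 0]]]}}

```text
clock: 9.97
tcp_pos: [0.5523, 0.1071, 0.0955]
tool_rot: [[-0.972, 0.002, -0.234], [0.234, 0.0, -0.972], [-0.002, -1.0, -0.001]]
force: [1.8, -0.3, -0.5]
width: 0.104
```

Run:
```python
from h import *
s=st();im=arm.read_camera('scene')[:,:,::-1]
cv2.imwrite('pics/s10.png',cv2.resize(im[160:330,310:490],None,fx=4,fy=4,interpolation=cv2.INTER_CUBIC));st()
```

```text
t 9.97 tcp [552.2833 107.1298  95.4688] yaw 166.4470814248586 down [ 0.0019  0.0004 -1.    ] F [ 1.8428 -0.2903 -0.516 ] T [-0.0742 -0.5672  0.0759] w 0.10388198602871976
t 10.02 tcp [552.28   107.1479  95.4523] yaw 166.32019533825337 down [ 0.0019  0.0005 -1.    ] F [ 1.3306 -1.2672 -0.3536] T [-0.0775 -0.6374 -0.0124] w 0.10306599339039706
```

View pics/s10.png

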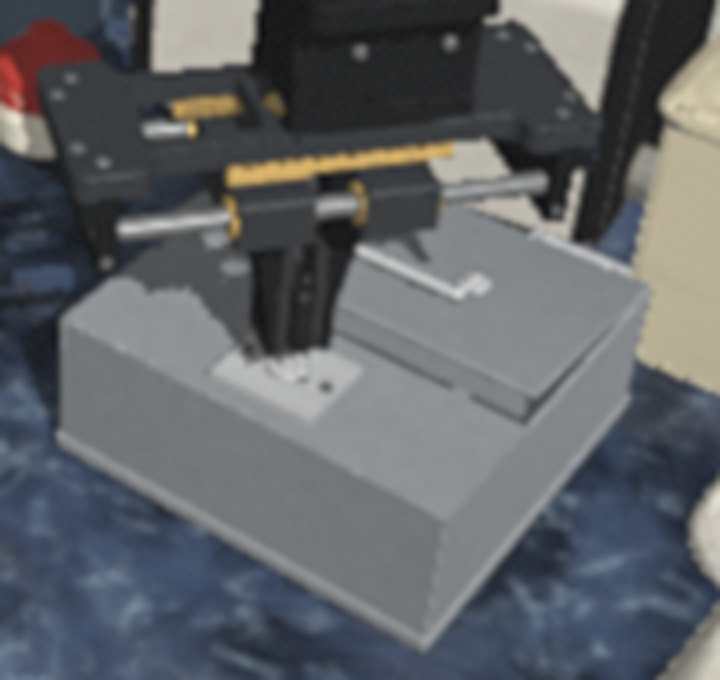

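Call:
{"name": "apply_moves", "arguments": {"deltas": [[[-0.2, 0, 0, 0, 3, 0], [0, 0, 0, 0, 3, 0], [0, 0, 0, 0, 3, 0], [0, 0, 0, 0, 3, 0], [0, 0, 0, 0, 3, 0], [0, 0, 0, 0, 3, 0], [0, 0, 0, 0, 3, 0], [0, 0, 0, 0, 3, 0], [0, 0, 0, 0, 3, 0], [0, 0, 0, 0, 2, 0]]]}}

```text
clock: 10.85
tcp_pos: [0.5526, 0.1071, 0.0955]
tool_rot: [[-0.739, 0.002, -0.674], [0.674, 0.0, -0.739], [-0.001, -1.0, -0.002]]
force: [1.9, -0.4, -0.7]
width: 0.1
```

Run:
```python
from h import *
s=st();im=arm.read_camera('wrist')[:,:,::-1]
cv2.imwrite('pics/w11.png',im);st()
```

```text
t 10.85 tcp [552.5554 107.05    95.4737] yaw 137.60417762235815 down [ 0.002   0.0004 -1.    ] F [ 1.8906 -0.4154 -0.6714] T [-0.1818 -0.6734  0.0711] w 0.09971978432586807
t 10.9 tcp [552.5319 107.027   95.4695] yaw 137.55975400637692 down [ 0.0019  0.0003 -1.    ] F [ 1.4979 -0.9268 -0.6578] T [-0.2061 -0.7642  0.0527] w 0.10720421071168357
```

View pics/w11.png

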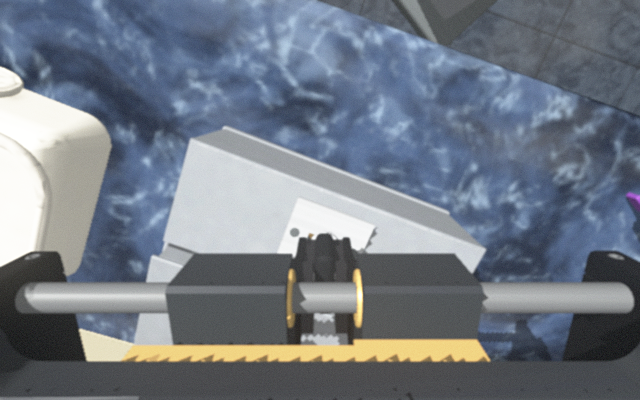

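Call:
{"name": "apply_moves", "arguments": {"deltas": [[[-0.2, 0, -0.2, 0, 1.5, 0], [0, 0, 0, 0, 1.5, 0], [0, 0, 0, 0, 1, 0], [0, 0, 0, 0, 1, 0], [0, 0, 0, 0, 0.5, 0], [0, 0, 0, 0, 0.5, 0], [0, 0, 0, 0, 0, 0], [0, 0, 0, 0, 0, 0], [0, 0, 0, 0, 0, 0], [0, 0, 0, 0, 0, 0]]]}}

```text
clock: 11.73
tcp_pos: [0.5524, 0.107, 0.0955]
tool_rot: [[-0.664, 0.001, -0.747], [0.747, 0.0, -0.664], [-0.001, -1.0, -0.001]]
force: [4.0, -0.4, -2.1]
width: 0.101
```

Run:
```python
from h import *
s=st();arm.read_camera('wrist');st();arm.read_camera('wrist');st()
```

```text
t 11.73 tcp [552.3915 107.0082  95.4715] yaw 131.63870294965358 down [ 0.001   0.0002 -1.    ] F [ 4.0083 -0.4142 -2.1027] T [-0.3731 -1.4216  0.0356] w 0.10099394211614458
t 11.78 tcp [552.3994 107.0307  95.4933] yaw 131.63551014975587 down [ 0.0011  0.0003 -1.    ] F [ 3.4629 -1.6875 -2.0083] T [-0.3727 -1.4635 -0.0166] w 0.09874994244178736
t 11.83 tcp [552.3839 107.0354  95.4965] yaw 131.63613544195576 down [ 0.001   0.0003 -1.    ] F [ 4.391  -2.2142 -1.5498] T [-0.3832 -1.5346  0.1421] w 0.09905564958585214
```

Call:
{"name": "apply_moves", "arguments": {"deltas": [[[-0.3, 0, -0.4, 0, 0, 0], [0, 0, 0, 0, 0, 0], [0, 0, 0, 0, 0.5, 0], [0, 0, 0, 0, 0.5, 0], [0, 0, 0, 0, 0.5, 0], [0, 0, 0, 0, 0.5, 0], [0, 0, 0, 0, 0.5, 0], [0, 0, 0, 0, 0, 0], [0, 0, 0, 0, 0, 0], [0, 0, 0, 0, 0, 0]]]}}

```text
clock: 12.67
tcp_pos: [0.5525, 0.107, 0.0954]
tool_rot: [[-0.631, 0.0, -0.776], [0.776, -0.0, -0.631], [-0.0, -1.0, -0.0]]
force: [2.7, -1.6, -0.3]
width: 0.103
```

Run:
```python
from h import *
s=st();im=arm.read_camera('wrist')[:,:,::-1];st();cv2.imwrite('pics/w12c.png',cv2.resize(im[170:270,275:375],None,fx=6,fy=6,interpolation=cv2.INTER_CUBIC))
im=arm.read_camera('scene')[:,:,::-1];st()
cv2.imwrite('pics/s12.png',cv2.resize(im[160:330,310:490],None,fx=4,fy=4,interpolation=cv2.INTER_CUBIC))
```

```text
t 12.67 tcp [552.5043 106.9837  95.4197] yaw 129.12617935314782 down [ 0.0002 -0.     -1.    ] F [ 2.6832 -1.6426 -0.3   ] T [-0.3469 -1.261   0.0472] w 0.10279311405375727
t 12.72 tcp [552.5193 106.975   95.4338] yaw 129.12647333036583 down [ 0.0002  0.     -1.    ] F [ 3.3934 -1.3059  0.3225] T [-0.2499 -1.2139  0.1322] w 0.1008127690249746
t 12.77 tcp [552.5158 106.9953  95.4564] yaw 129.12593906686118 down [ 0.0003  0.0001 -1.    ] F [ 3.1231 -1.1456  0.5326] T [-0.3279 -1.2682  0.1156] w 0.09821511460728102
```

View pics/w12c.png

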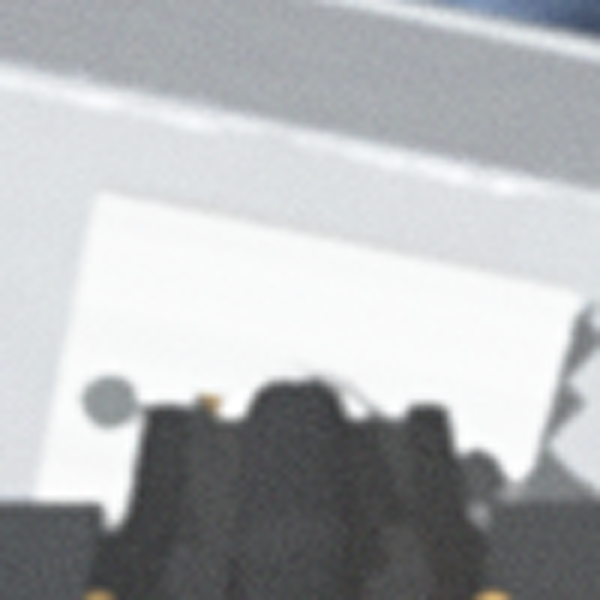

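View pics/s12.png

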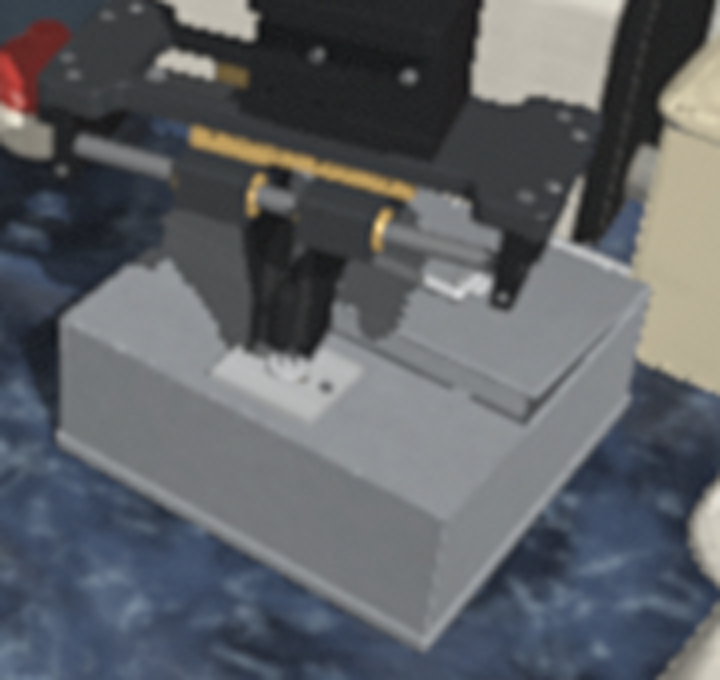

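Call:
{"name": "apply_moves", "arguments": {"deltas": [[[-0.2, 0, -0.2, 0, 0.5, 0], [0, 0, 0, 0, 0.5, 0], [0, 0, 0, 0, 0.5, 0], [0, 0, 0, 0, 0, 0], [0, 0, 0, 0, 0, 0], [0, 0, 0, 0, 0, 0], [0, 0, 0, 0, 0, 0], [0, 0, 0, 0, 0, 0], [0, 0, 0, 0, 0, 0], [0, 0, 0, 0, 0, 0]]]}}

```text
clock: 13.6
tcp_pos: [0.5526, 0.1069, 0.0954]
tool_rot: [[-0.61, -0.0, -0.792], [0.792, -0.0, -0.61], [0.0, -1.0, 0.0]]
force: [1.3, -1.2, 3.0]
width: 0.102
```

Run:
```python
from h import *
s=st();arm.read_camera('wrist');st();arm.read_camera('wrist');st()
```

```text
t 13.6 tcp [552.6448 106.9475  95.3946] yaw 127.62250158077869 down [-0.0001 -0.     -1.    ] F [ 1.2742 -1.1841  3.0272] T [-0.1542 -0.7439  0.1885] w 0.10182728900796117
t 13.65 tcp [552.6371 106.9199  95.3669] yaw 127.62452335844694 down [-0.0001 -0.0001 -1.    ] F [ 3.0319 -1.2388  1.9019] T [-0.1354 -0.7888  0.1586] w 0.09950379199922467
t 13.7 tcp [552.6103 106.9333  95.3655] yaw 127.62038598833307 down [-0.0002 -0.     -1.    ] F [ 0.9583 -0.5079  1.9564] T [-0.2052 -0.696   0.2164] w 0.09410563411759415
```

Call:
{"name": "apply_moves", "arguments": {"deltas": [[[0, 0, 0, 0, -3, 0], [0, 0, 0, 0, -5, 0], [0, 0, 0, 0, -5, 0], [0, 0, 0, 0, -5, 0], [0, 0, 0, 0, -5, 0], [0, 0, 0, 0, -5, 0], [0, 0, 0, 0, -5, 0], [0, 0, 0, 0, -5, 0], [0, 0, 0, 0, -5, 0], [0, 0, 0, 0, -4, 0]]]}}

```text
clock: 14.53
tcp_pos: [0.5523, 0.107, 0.0954]
tool_rot: [[-0.996, -0.001, -0.091], [0.091, 0.0, -0.996], [0.001, -1.0, -0.0]]
force: [1.4, -0.7, 2.6]
width: 0.104
```

Run:
```python
from h import *
s=st();arm.read_camera('wrist');st()
```

```text
t 14.53 tcp [552.3286 107.0363  95.3836] yaw 174.80262425234392 down [-0.0007  0.0003 -1.    ] F [ 1.4373 -0.731   2.6345] T [ 0.0926 -0.3275 -0.014 ] w 0.10353226052250974
t 14.58 tcp [552.2974 107.0247  95.3458] yaw 174.90367277109087 down [-0.0008  0.0002 -1.    ] F [1.0781 0.0149 3.3267] T [ 0.1677 -0.2824  0.0141] w 0.10322821716127122
```

Call:
{"name": "apply_moves", "arguments": {"deltas": [[[0.1, 0, 0, 0, -5, 0], [0.1, 0, 0, 0, -5, 0], [0.1, 0, 0, 0, -5, 0], [0.1, 0, 0, 0, -5, 0], [0, 0, 0, 0, -5, 0], [0, 0, 0, 0, -4, 0], [0, 0, 0, 0, -2.7, 0], [0, 0, 0, 0, 0, 0], [0, 0, 0, 0, 0, 0], [0, 0, 0, 0, 0, 0]]]}}

```text
clock: 15.42
tcp_pos: [0.5518, 0.1069, 0.0953]
tool_rot: [[-0.897, -0.001, 0.442], [-0.442, -0.0, -0.897], [0.001, -1.0, -0.0]]
force: [-0.8, 0.5, 4.9]
width: 0.098
```

Run:
```python
from h import *
s=st();im=arm.read_camera('wrist')[:,:,::-1];st();cv2.imwrite('pics/w13c.png',cv2.resize(im[170:270,275:375],None,fx=6,fy=6,interpolation=cv2.INTER_CUBIC))
```

```text
t 15.42 tcp [551.7769 106.9327  95.3249] yaw -153.79153158358105 down [-0.0011 -0.     -1.    ] F [-0.7544  0.4748  4.9403] T [0.301  0.2408 0.0146] w 0.09759615775574028
t 15.47 tcp [551.7834 106.9039  95.3213] yaw -153.77254201531892 down [-0.0011 -0.0001 -1.    ] F [-1.628   0.3865  4.1293] T [0.2893 0.3133 0.0375] w 0.09988872637633704
```

View pics/w13c.png

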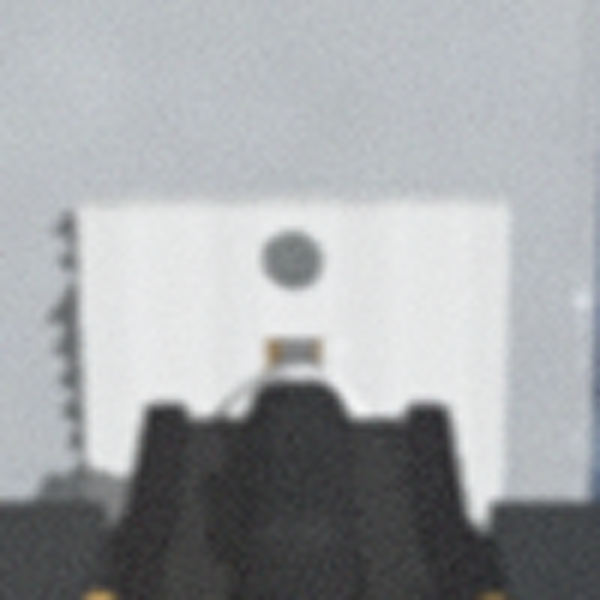

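Call:
{"name": "apply_moves", "arguments": {"deltas": [[[0, -0.5, 0, 0, -0.4, 0], [0, -0.5, 0, 0, 0, 0], [0, -1, 0, 0, 0, 0], [0, -1, 0, 0, 0, 0], [0, -1, 0, 0, 0, 0], [0, -1, 0, 0, 0, 0], [0, -1, 0, 0, 0, 0], [0, 0, 0, 0, 0, 0], [0, 0, 0, 0, 0, 0], [0, 0, 0, 0, 0, 0]]]}}

```text
clock: 16.3
tcp_pos: [0.5522, 0.1069, 0.1013]
tool_rot: [[-0.893, -0.0, 0.45], [-0.45, -0.0, -0.893], [0.0, -1.0, -0.0]]
force: [-0.6, -0.4, 0.0]
width: 0.1
```

Run:
```python
from h import *
s=st();im=arm.read_camera('wrist')[:,:,::-1];st();cv2.imwrite('pics/w14c.png',cv2.resize(im[170:270,275:375],None,fx=6,fy=6,interpolation=cv2.INTER_CUBIC))
```

```text
t 16.3 tcp [552.2415 106.8932 101.2903] yaw -153.28546308221706 down [-0.0001 -0.     -1.    ] F [-0.6082 -0.3811  0.0186] T [ 0.0137 -0.0007 -0.0155] w 0.10027361534988669
t 16.35 tcp [552.2385 106.9141 101.2726] yaw -153.28005564203175 down [-0.0001 -0.     -1.    ] F [-0.568   0.0546  0.1395] T [ 0.1527 -0.0349 -0.0294] w 0.09566139677136339
```

View pics/w14c.png

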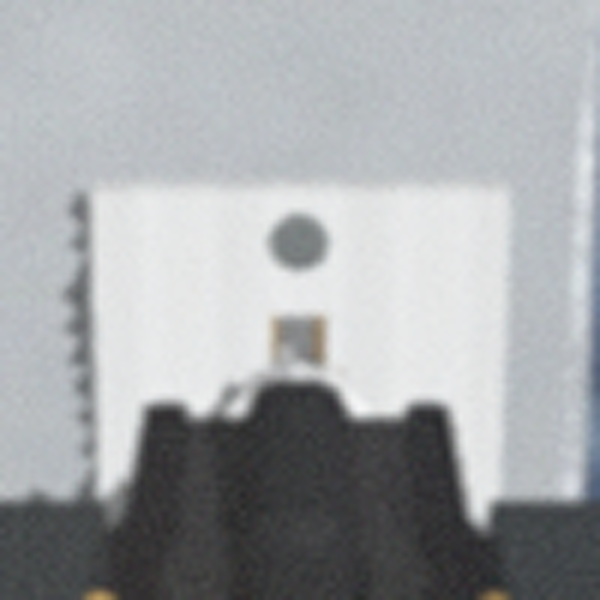

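Call:
{"name": "apply_moves", "arguments": {"deltas": [[[0, -2, 0, 0, 0, 0], [0, -2, 0, 0, 0, 0], [0, -3, 0, 0, 0, 0], [0, -3, 0, 0, 0, 0], [0, -4, 0, 0, 0, 0], [0, -5, 0, 0, 0, 0], [0, -8, 0, 0, 0, 0], [0, -10, 0, 0, 0, 0], [0, -10, 0, 0, 0, 0], [0, -10, 0, 0, 0, 0]]]}}

```text
clock: 17.18
tcp_pos: [0.5525, 0.107, 0.1598]
tool_rot: [[-0.893, 0.001, 0.45], [-0.45, 0.0, -0.893], [-0.001, -1.0, 0.0]]
force: [0.2, 0.8, 0.7]
width: 0.104
```

Run:
```python
from h import *
s=st();im=arm.read_camera('wrist')[:,:,::-1];cv2.imwrite('pics/w15c.png',cv2.resize(im[130:280,200:420],None,fx=3.5,fy=3.5,interpolation=cv2.INTER_CUBIC))
im=arm.read_camera('scene')[:,:,::-1]
cv2.imwrite('pics/s15.png',cv2.resize(im[160:330,310:490],None,fx=3.5,fy=3.5,interpolation=cv2.INTER_CUBIC))
plan((.4014,.3695,s['tcp_pos'][2]),-153.38,1)
```

```text
t 17.18 tcp [552.5439 106.9882 159.8135] yaw -153.27661877859157 down [ 0.0009  0.0003 -1.    ] F [0.1815 0.7827 0.6691] T [ 0.0547 -0.0048 -0.0567] w 0.10350791011802164
[18.1, 1.0, -302.6, -0.03, 0.12, -0.3]
```

View pics/w15c.png

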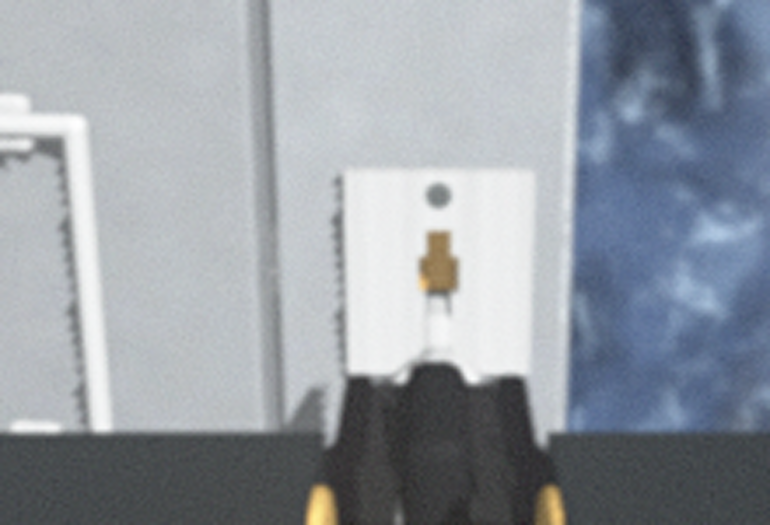

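View pics/s15.png

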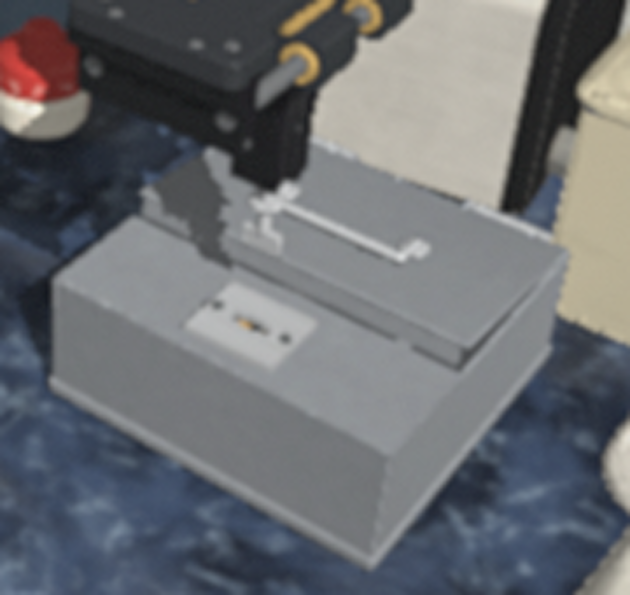

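Call:
{"name": "apply_moves", "arguments": {"deltas": [[[1, -10, -15, 0, 0, 0], [2, -10, -30, 0, 0, 0], [2, -10, -36, 0, 0, 0], [2, 0, -36, 0, 0, 0], [2, 0, -36, 0, 0, 0], [2, 0, -36, 0, 0, 0], [2, 0, -36, 0, 0, 0], [2, 0, -34, 0, 0, 0], [2, 0, -28, 0, 0, 0], [1, 0, -15, 0, 0, 0]]]}}

```text
clock: 18.12
tcp_pos: [0.3988, 0.371, 0.1882]
tool_rot: [[-0.892, -0.0, 0.452], [-0.452, 0.0, -0.892], [-0.0, -1.0, -0.0]]
force: [0.7, -0.1, -0.4]
width: 0.104
```

Call:
{"name": "apply_moves", "arguments": {"deltas": [[[0, 15, 0, 0, 0, 0], [0, 25, 0, 0, 0, 0], [0, 25, 0, 0, 0, 0], [0, 15, 0, 0, 0, 0], [0, 8, 0, 0, 0, 0], [0, 0, 0, 0, 0, 0], [0, 0, 0, 0, 0, 0], [0, 0, 0, 0, 0, 0], [0, 0, 0, 0, 0, 0], [0, 0, 0, 0, 0, 0]]]}}

```text
clock: 18.95
tcp_pos: [0.4008, 0.3691, 0.1015]
tool_rot: [[-0.893, 0.001, 0.45], [-0.45, 0.002, -0.893], [-0.002, -1.0, -0.001]]
force: [0.2, -0.8, -0.7]
width: 0.097
```

Run:
```python
from h import *
s=st();im=arm.read_camera('wrist')[:,:,::-1];cv2.imwrite('pics/w16c.png',cv2.resize(im[150:270,265:385],None,fx=5,fy=5,interpolation=cv2.INTER_CUBIC))
plan((.4014,.3695,.0505),-153.38,1);st()
```

```text
t 18.95 tcp [400.8473 369.1057 101.4621] yaw -153.28081131445992 down [ 0.0013  0.002  -1.    ] F [ 0.162  -0.7657 -0.6649] T [ 0.0389 -0.0048 -0.0165] w 0.09662329569517976
[-0.7, 50.8, -0.1, 0.06, 0.1, -0.09]
t 19.0 tcp [400.7532 369.0023 101.2783] yaw -153.2821666378536 down [ 0.001   0.0016 -1.    ] F [-0.3693  0.0852 -0.8841] T [ 0.0606 -0.0227 -0.0233] w 0.09698881705498112
```

View pics/w16c.png

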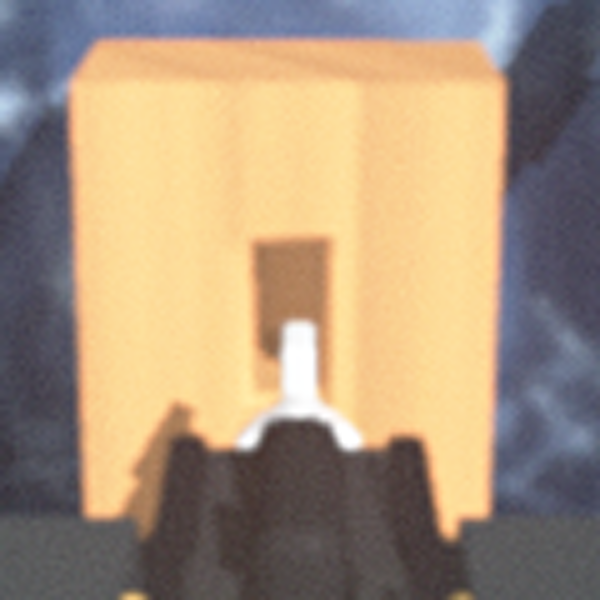

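Call:
{"name": "apply_moves", "arguments": {"deltas": [[[-0.7, 5, 0, 0, 0, 0], [0, 6, 0, 0, 0, 0], [0, 6, 0, 0, 0, 0], [0, 4, 0, 0, 0, 0], [0, 2, 0, 0, 0, 0], [0, 2, 0, 0, 0, 0], [0, 0, 0, 0, 0, 0], [0, 0, 0, 0, 0, 0], [0, 0, 0, 0, 0, 0], [0, 0, 0, 0, 0, 0]]]}}

```text
clock: 19.83
tcp_pos: [0.4012, 0.3691, 0.0756]
tool_rot: [[-0.893, 0.0, 0.45], [-0.45, 0.0, -0.893], [-0.001, -1.0, -0.0]]
force: [-0.3, 0.5, 0.4]
width: 0.1
```

Run:
```python
from h import *
s=st();im=arm.read_camera('wrist')[:,:,::-1];cv2.imwrite('pics/w17c.png',cv2.resize(im[150:270,265:385],None,fx=5,fy=5,interpolation=cv2.INTER_CUBIC))
plan((.4014,.3695,.0505),-153.38,1);st()
```

```text
t 19.83 tcp [401.2033 369.0671  75.5799] yaw -153.27641796754176 down [ 0.0004  0.0005 -1.    ] F [-0.2997  0.467   0.3979] T [ 0.0382 -0.0071  0.0219] w 0.09991293172908527
[-0.4, 25.1, -0.3, 0.02, 0.1, -0.03]
t 19.88 tcp [401.1734 369.0411  75.5963] yaw -153.27840769514947 down [ 0.0003  0.0005 -1.    ] F [-0.1461 -0.1233 -0.1334] T [ 0.0605 -0.0305  0.0495] w 0.1010619211011245
```

View pics/w17c.png

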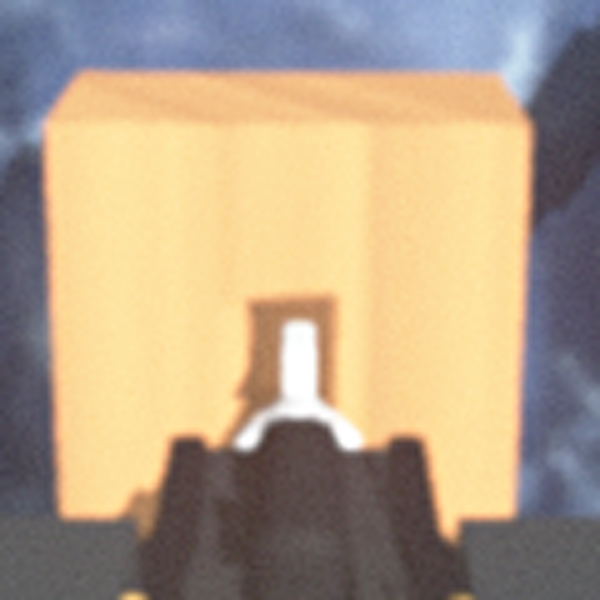

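Call:
{"name": "apply_moves", "arguments": {"deltas": [[[-0.4, 3, -0.2, 0, 0, 0], [0, 4, 0, 0, 0, 0], [0, 4, 0, 0, 0, 0], [0, 4, 0, 0, 0, 0], [0, 4, 0, 0, 0, 0], [0, 3, 0, 0, 0, 0], [0, 1.5, 0, 0, 0, 0], [0, 1, 0, 0, 0, 0], [0, 0.5, 0, 0, 0, 0], [0, 0, 0, 0, 0, 0]]]}}

```text
clock: 20.72
tcp_pos: [0.4014, 0.3693, 0.0505]
tool_rot: [[-0.893, 0.0, 0.45], [-0.45, 0.0, -0.893], [-0.0, -1.0, -0.0]]
force: [0.2, 0.8, -0.6]
width: 0.103
```

Run:
```python
from h import *
s=st();im=arm.read_camera('wrist')[:,:,::-1];cv2.imwrite('pics/w18c.png',cv2.resize(im[150:270,265:385],None,fx=5,fy=5,interpolation=cv2.INTER_CUBIC))
plan((.4014,.3695,.0505),-153.38,1);st()
```

```text
t 20.72 tcp [401.3926 369.3192  50.5032] yaw -153.27636791380624 down [ 0.0002  0.0002 -1.    ] F [ 0.219   0.7625 -0.5963] T [ 0.002   0.0327 -0.0031] w 0.10289143474400012
[-0.0, -0.0, -0.1, 0.02, 0.1, -0.03]
t 20.77 tcp [401.4252 369.3989  50.4748] yaw -153.2809017452581 down [ 0.0003  0.0005 -1.    ] F [-0.3578  0.034  -0.3745] T [ 0.0267 -0.0909 -0.032 ] w 0.10005300574668988
```

View pics/w18c.png

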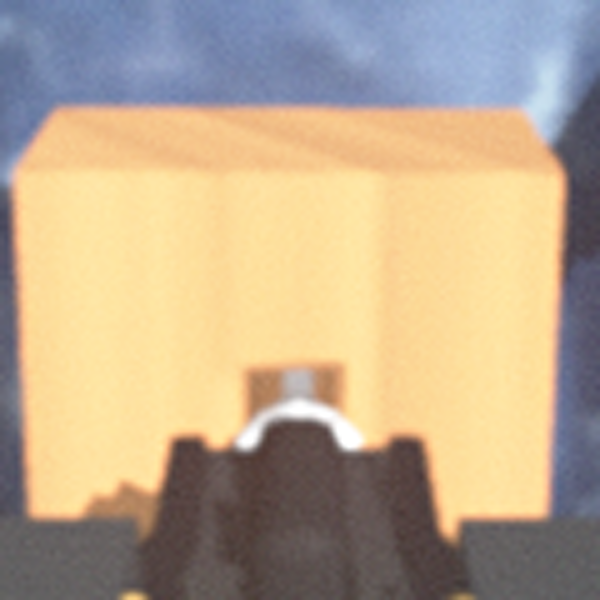

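Call:
{"name": "apply_moves", "arguments": {"deltas": [[[0, 0.2, 0, 0, 0, 0], [0, 0.2, 0, 0, 0, 0], [0, 0.2, 0, 0, 0, 0], [0, 0.2, 0, 0, 0, 0], [0, 0, 0, 0, 0, 0], [0, 0, 0, 0, 0, 0], [0, 0, 0, 0, 0, 0], [0, 0, 0, 0, 0, 0], [0, 0, 0, 0, 0, 0], [0, 0, 0, 0, 0, 0]]]}}

```text
clock: 21.6
tcp_pos: [0.4015, 0.3694, 0.0503]
tool_rot: [[-0.893, 0.001, 0.45], [-0.45, 0.001, -0.893], [-0.001, -1.0, -0.0]]
force: [-1.7, 0.4, 6.5]
width: 0.1
```

Run:
```python
from h import *
s=st();arm.read_camera('wrist');st()
```

```text
t 21.6 tcp [401.5136 369.4463  50.3383] yaw -153.2628918611825 down [ 0.0006  0.0005 -1.    ] F [-1.6682  0.3646  6.519 ] T [-0.2937  0.497   0.0258] w 0.09968842748589803
t 21.65 tcp [401.5145 369.5038  50.3564] yaw -153.26141226893267 down [ 0.0006  0.0006 -1.    ] F [-1.6751 -0.3129  5.2988] T [-0.2371  0.4452  0.0044] w 0.10028754149687509
```

Contact at 5–6 N: the collar is seated on the block. I ease off slightly, then release.

Call:
{"name": "apply_moves", "arguments": {"deltas": [[[0, -0.5, 0, 0, 0, 0], [0, 0, 0, 0, 0, 0], [0, 0, 0, 0, 0, 0], [0, 0, 0, 0, 0, 0], [0, 0, 0, 0, 0, 0], [0, 0, 0, 0, 0, 0], [0, 0, 0, 0, 0, 0], [0, 0, 0, 0, 0, 0], [0, 0, 0, 0, 0, 0], [0, 0, 0, 0, 0, 0]]], "grip": 0.45}}

```text
clock: 22.48
tcp_pos: [0.4013, 0.3692, 0.05]
tool_rot: [[-0.893, -0.0, 0.45], [-0.45, 0.0, -0.893], [0.0, -1.0, -0.0]]
force: [-0.3, -0.2, -0.2]
width: 0.448
```

Call:
{"name": "apply_moves", "arguments": {"deltas": [[[0, 0, 0, 0, 0, 0], [0, -5, 0, 0, 0, 0], [0, -10, 0, 0, 0, 0], [0, -15, 0, 0, 0, 0], [0, -20, 0, 0, 0, 0], [0, -20, 0, 0, 0, 0], [0, -20, 0, 0, 0, 0], [0, -20, 0, 0, 0, 0], [0, -15, 0, 0, 0, 0], [0, -10, 0, 0, 0, 0]]]}}

```text
clock: 23.32
tcp_pos: [0.4019, 0.3699, 0.1882]
tool_rot: [[-0.893, 0.003, 0.45], [-0.45, 0.003, -0.893], [-0.004, -1.0, -0.002]]
force: [-1.1, 0.2, -0.3]
width: 0.453
```

Run:
```python
from h import *
s=st();im=arm.read_camera('wrist')[:,:,::-1];cv2.imwrite('pics/w20.png',im);cv2.imwrite('pics/w20c.png',cv2.resize(im[140:232,280:366],None,fx=6,fy=6,interpolation=cv2.INTER_CUBIC))
im=arm.read_camera('scene')[:,:,::-1];cv2.imwrite('pics/s20.png',im)
cv2.imwrite('pics/s20c.png',cv2.resize(im[175:270,205:300],None,fx=6,fy=6,interpolation=cv2.INTER_CUBIC))
```

```text
t 23.32 tcp [401.907  369.9054 188.1635] yaw -153.2636593971479 down [ 0.0026  0.0035 -1.    ] F [-1.1392  0.2292 -0.2508] T [ 0.095   0.0085 -0.0516] w 0.4534750550439365
```

View pics/w20c.png

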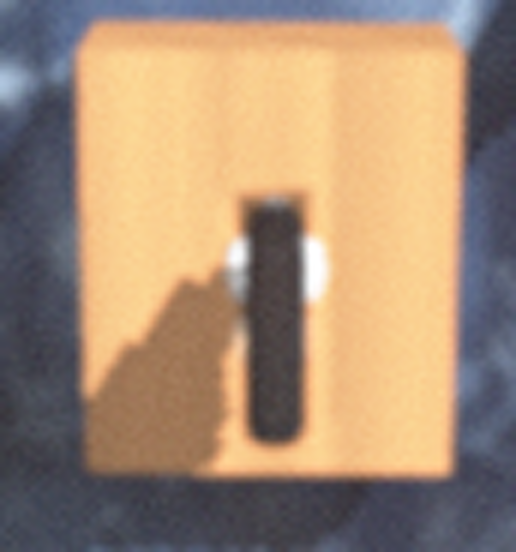

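View pics/s20c.png

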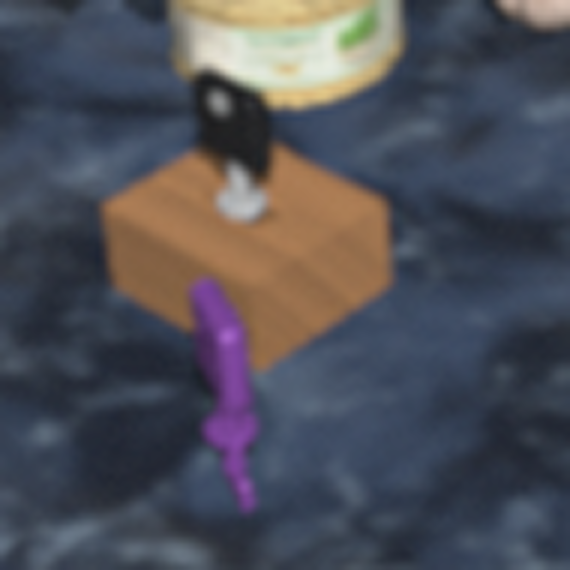

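View pics/s20.png

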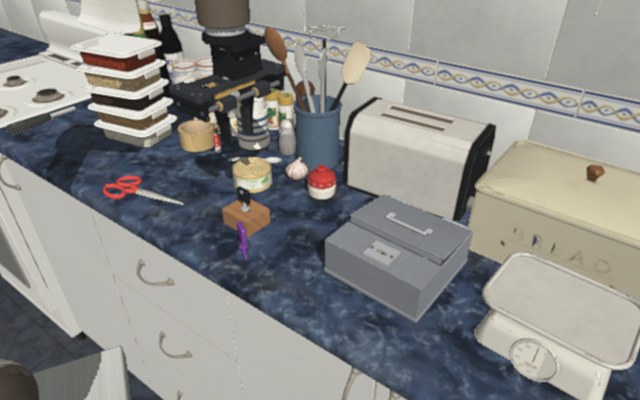

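The key stands in the block as at the start (scene 244,197), the lid is ajar (scene 415,225), and the timer, garlic, tin and purple key have not moved. One rest call, then I hand in.

Call:
{"name": "apply_moves", "arguments": {"deltas": [[[0, 0, 0, 0, 0, 0], [0, 0, 0, 0, 0, 0], [0, 0, 0, 0, 0, 0], [0, 0, 0, 0, 0, 0], [0, 0, 0, 0, 0, 0], [0, 0, 0, 0, 0, 0], [0, 0, 0, 0, 0, 0], [0, 0, 0, 0, 0, 0], [0, 0, 0, 0, 0, 0], [0, 0, 0, 0, 0, 0]]]}}

```text
clock: 24.25
tcp_pos: [0.4013, 0.3692, 0.185]
tool_rot: [[-0.893, -0.0, 0.45], [-0.45, -0.0, -0.893], [0.0, -1.0, -0.0]]
force: [-0.5, -0.5, 0.1]
width: 0.447
```

```bash
python3 -c "
from h import *
st();print(arm.hand_in())"
```

```text
t 24.25 tcp [401.3386 369.2354 185.0329] yaw -153.28097013100364 down [-0. -0. -1.] F [-0.4777 -0.494   0.1463] T [ 0.0478 -0.0386  0.0122] w 0.4474700595082345
the job is handed in; nothing more can be done
None
```

The box is unlocked with its lid ajar, and the key is back in its slot in the block. I handed the job in at about 24 s, with the gripper clear and touching nothing.

- **In the lock:** I found the keyhole in the wrist camera and lowered the black key in until its collar was home, at about 1–2 N.
- **Turning:** I turned it clockwise 79°, until the torque rose to about 0.2 N m at the stop, and the lid sprang ajar on the way. I then turned it home and drew it out without resistance.
- **Back in the block:** The collar seated on the block at about 5–6 N before I let go.
- **Last pictures:** The key stands upright and down as it did at the start, the keyhole is at home and the lid is ajar. The timer, garlic, tin and purple key have not moved.
- **Disagreements:** The cameras differed by 2–4 mm on positions, so I used the close wrist views. Sideways force reached about 4–5 N near the stop and did not at first ease when I shifted with it. The highest force in any readout was about 6.5 N.

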